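# Load the car train from dark to pale

## Robot

A 6-joint arm with a two-finger parallel gripper is mounted at the origin on a cart in front of the work surface, level with it; the furniture and walls round the work are solid. World frame = base frame: x ahead of the robot, y to its left, z up, the work surface at z = 0. Lengths are in m, angles in degrees, forces in N, time in s.
With the tool pointing down it reaches from about 0.25 to 0.725 m from the base axis. Payload 9.7 kg.
Tool frame: the origin (TCP) lies midway between the tips of the shut fingers; the grasp point (between the pads) lies 19 mm behind it; z points along the fingers, y is the line along which they close (so a half turn about z gives the same grasp; the last joint's range is limited). The gripper opens to 85 mm and grips with 20 to 120 N. Pads are 22 mm wide; open, the fingers measure 114 mm over their backs; the gripper's body (76 mm by 85 mm) begins 54 mm behind the grasp point. The pads swing forward as they close: fully open they stand 13 mm farther back than shut.
Start: joints at [-66.864, 4.979, 10.078, 95.1, 0, 90], TCP at [0.216, -0.506, 0.231] pointing down, gripper open.
Joint ranges: [-179.16, 179.16], [-48.56, 103.87], [-65.8, 70.77], [-126.05, 130.52], [-82.76, 87.17], [-180, 180]. Speed limits (degrees/s): [127.2, 127.2, 147.25, 180, 180, 180].

## Interface

Orientations are given as [roll, pitch, yaw] about the fixed x, y, z axes, in that order (R = Rz(yaw) Ry(pitch) Rx(roll)).
In Python, from workcell import * gives the robot as it stands.
- The arm moves only by the tool servo_tool, never from a script. Its argument "moves" is a list of rows, each a list of 4 numbers: the shift along the world's x, y, z in cm, then the turn about the world's z in rad. A call has 1 to 20 rows; each row is the pose to reach, as a shift and turn from the pose commanded when the call began; what a row does not reach only later rows make up. A row lasts 1/12 s, in which the tool goes at most 41.7 mm and 7.16 degrees, less where a joint would pass 70% of its speed; a pose out of reach is approached as far as the arm can. A call with a gripper value outside its range is refused whole. "claw" is the closure, from 0 (fully open) to 1 (shut), set as the call begins (left out, the last holds). The fingers move at their own pace and stop on an object; "force" is the grip in N (left out, the last holds). Time passes only in rows, so rows that repeat a pose let the fingers close. It gives the time, the measured TCP pose, the force, the opening and the grip force at its end, in the units of the state.
- get_obs(): the state, without advancing time (a new reading comes with each control period).
- camera(name): name is "scene" or "top" or "wrist"; returns the picture (384x512x3 uint8, red, green, blue); there is no depth.
- get_calibration(name): a dict with "fx", "fy", "cx", "cy" (pixels), "k1" (the pictures are not rectified: a ray, as slopes to the right and down, at radius r is drawn at 1 + k1 r^2 times it, then the intrinsics apply), "rvec" (rotation vector, rad) and "tvec" (3), from world to camera coordinates, as OpenCV has them; the wrist camera has in their place "tool_from_camera" (4x4, takes a point from camera to tool coordinates, whose origin is the TCP and whose axes are the flange's). Camera axes: x right, y down, z forward; pixel columns grow to the right and rows downward; lengths in m; the calibration is good to about 2 mm. A picture is of the moment at which its call begins: read the wrist's pose just before it. get_calibration takes no time and is no camera call.
- job_done(): hands the job in; it is judged then, once.
The state is a dict: "time": time; "q": joint angles; "qd": joint speeds; "joint_efforts": joint torques, N m; "ee_pos": TCP position; "tcp_rot": TCP orientation; "wrist_force": force on the tool from outside, world axes, zero at the start; "torque": the same for the moment, N m; "opening": finger opening in m; "grasp_force": force on a finger pad.
Only numpy, scipy, OpenCV 4.12 (cv2) and the standard library are available. Lean on these libraries where they do the work, as an engineer would, in place of code of your own. Each camera call takes 0.05 s, during which the arm holds its last target. There are 200 camera calls.

## Task

Load the four loose model cars onto the empty upper decks of the two brown car carrier wagons, two to a deck and one centred on each half of it, so that along the train, starting at the end nearer the red buffer stop, they run from the darkest to the palest: wine red, bright red, sand, silver. Each car stands on its wheels, straight along the deck (either end first) and midway between the railings, and the two carriers, the other wagons and the cleaning block stay where they are.

Things in the scene. Friction and masses are not known exactly. Their poses are not given: they have to be found in the camera images.
- car_wine: Loose 1:87 model car, dark wine red, the darkest of the four; 56 long, 21 wide, 15 mm high, 12 g; starts on its wheels on the bare board (z = 0). Origin: centre of its underside; x along the car, y across the doors, z up. Lower body, 0 to 10 mm up: 54 x 20 mm (hold it here, across the doors); roof: 16 mm wide, x = -6 to +14 mm.
- car_red: Loose 1:87 model car, bright red, second darkest of the four; 56 long, 21 wide, 15 mm high, 12 g; starts on its wheels on the bare board (z = 0). Origin: centre of its underside; x along the car, y across the doors, z up. Lower body, 0 to 10 mm up: 54 x 20 mm (hold it here, across the doors); roof: 16 mm wide, x = -6 to +14 mm.
- car_sand: Loose 1:87 model car, sand or beige, second palest of the four; 56 long, 21 wide, 15 mm high, 12 g; starts on its wheels on the bare board (z = 0). Origin: centre of its underside; x along the car, y across the doors, z up. Lower body, 0 to 10 mm up: 54 x 20 mm (hold it here, across the doors); roof: 16 mm wide, x = -6 to +14 mm.
- car_silver: Loose 1:87 model car, silver, the palest of the four; 56 long, 21 wide, 15 mm high, 12 g; starts on its wheels on the bare board (z = 0). Origin: centre of its underside; x along the car, y across the doors, z up. Lower body, 0 to 10 mm up: 54 x 20 mm (hold it here, across the doors); roof: 16 mm wide, x = -6 to +14 mm.
- carrier_a: Brown two-deck car carrier wagon, loose, 70 g, 135 x 35 x 42 mm, on a curved siding; pale cars fixed in its lower deck; always the one nearer the buffer stop. Origin: centre of underside, 3.5 mm over the board; +x along it to the siding's red buffer stop (left, +y). Empty upper deck: 36 mm above the origin, 122 x 28 mm, thin railings beside it; its halves centre at x = +31 and -31 mm.
- carrier_b: Brown two-deck car carrier wagon, loose, 70 g, 135 x 35 x 42 mm, on a curved siding; red and yellow cars fixed in its lower deck; always the farther one. Origin: centre of underside, 3.5 mm over the board; +x along it to the siding's red buffer stop (left, +y). Empty upper deck: 36 mm above the origin, 122 x 28 mm, thin railings beside it; its halves centre at x = +31 and -31 mm.
- coach: Silver passenger coach, loose, 210 mm long, 35 mm wide, 44 mm high, on the siding in front of theirs. Origin: centre of its underside, x along it. Bystander: not to be moved.
- green_wagon_2: Flat wagon with a bright green tube, loose, 129 mm long, 35 mm wide, 48 mm high, on the siding behind theirs. Origin: centre of its underside, x along it. Bystander: not to be moved.
- track_rubber: Red-brown track cleaning block, loose, 24 x 60 mm, 18 mm high, lying on the board behind the sidings. Origin: centre of its underside, y along it. Bystander: not to be moved.

How it is judged:
By the outcome, as a careful person would: the job done as asked, in the order asked, and still so for the second after the job is handed in, with the robot touching nothing.
It also fails if it takes over 96 s, if anything falls off the work surface, if the arm or the gripper's body presses on something with over 40 N, if the wrist force passes 120 N, or if a joint passes its speed limit or range.

## Working session

There is one attempt and no reset: what is moved stays moved. The work goes in short steps, Python scripts to look and compute and a tool call to move; the robot and the scene stay as the last step left them, time stands still between calls to the robot, and variables do not carry over. Pictures are saved under pics/ and viewed, at most 14 in all, crops included, and the job is handed in when it is done.

Besides the shell and the picture viewer there is one more tool, called as name(argument=value, ...) on one line, values as JSON. servo_tool: Moves the arm, as the interface text tells. Its arguments: {"type":"object","properties":{"moves":{"type":"array","items":{"type":"array","items":{"type":"number"}}},"claw":{"type":"number"},"force":{"type":"number"}},"required":["moves"]}

```bash
mkdir -p pics; ls; python3 - <<'E'
from workcell import *
import cv2
for n in("scene","top"):
    cv2.imwrite(f"pics/{n}0.png",cv2.resize(camera(n)[:,:,::-1],(800,600),interpolation=cv2.INTER_CUBIC))
    print(n,get_calibration(n))
print(get_calibration("wrist"));print(get_obs())
E
```

```text
pics
scene {'fx': 412.4048107715489, 'fy': 412.4048107715489, 'cx': 255.45900200125817, 'cy': 193.25700220534702, 'k1': -0.0007107124227737332, 'rvec': array([ 0.55367491,  2.92661   , -0.69677308]), 'tvec': array([ 0.43759711, -0.16681104,  1.53757646])}
top {'fx': 433.4889561369064, 'fy': 433.4889561369064, 'cx': 259.0453507524634, 'cy': 187.5852632058804, 'k1': 0.016431707864721343, 'rvec': array([ 2.20095061, -2.15374059,  0.10047545]), 'tvec': array([-0.00679931,  0.4801902 ,  1.22067756])}
{'fx': 275.5531059474604, 'fy': 275.5531059474604, 'cx': 254.295788707846, 'cy': 193.7937310082145, 'k1': -0.0674441563276475, 'tool_from_camera': array([[ 6.29461686e-05, -9.61263809e-01, -2.75629979e-01,
         6.85577460e-02],
       [ 9.99999993e-01,  8.87280063e-05, -8.10682977e-05,
        -6.65055028e-04],
       [ 1.02384119e-04, -2.75629972e-01,  9.61263808e-01,
        -1.43053447e-01],
       [ 0.00000000e+00,  0.00000000e+00,  0.00000000e+00,
         1.00000000e+00]])}
{'time': 0.1, 'q': array([-6.68642827e+01,  5.00718766e+00,  1.00397677e+01,  9.50980490e+01,
       -4.30716413e-04,  9.00002728e+01]), 'qd': array([-0.04491518, -0.02206345,  0.18310436, -0.01081694, -0.08402947,
        0.0883194 ]), 'joint_efforts': array([-2.45382878e-03, -5.21565592e+01,  4.65651226e+01,  1.59490050e-02,
       -3.02462797e-05,  2.00397386e-05]), 'ee_pos': array([ 0.21602386, -0.50559272,  0.23066818]), 'tcp_rot': array([-1.79934531e+02,  4.31027798e-04,  2.31354450e+01]), 'wrist_force': array([ 0.16874935, -0.27599403,  0.49328322]), 'torque': array([4.05154100e-03, 3.23891881e-05, 2.07896885e-02]), 'grasp_force': 0.0, 'opening': 0.08524537240557922}
```

View pics/top0.png

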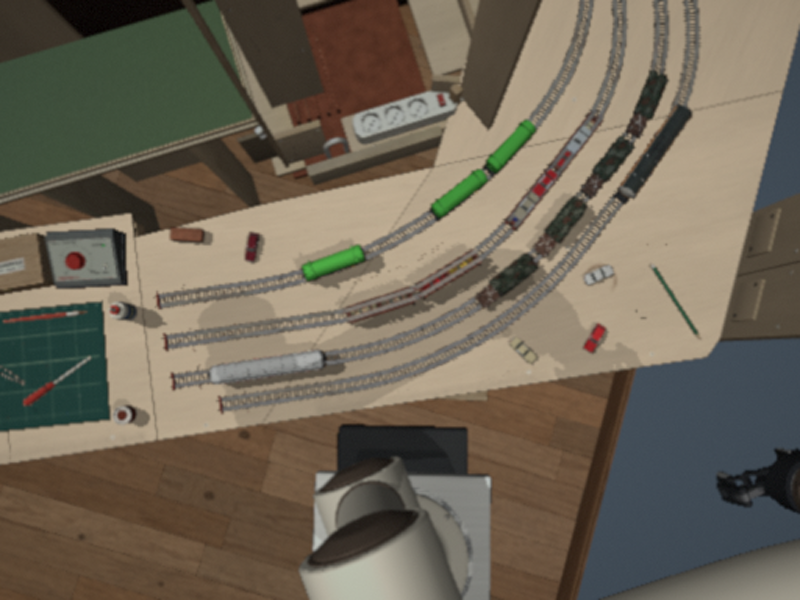

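View pics/scene0.png

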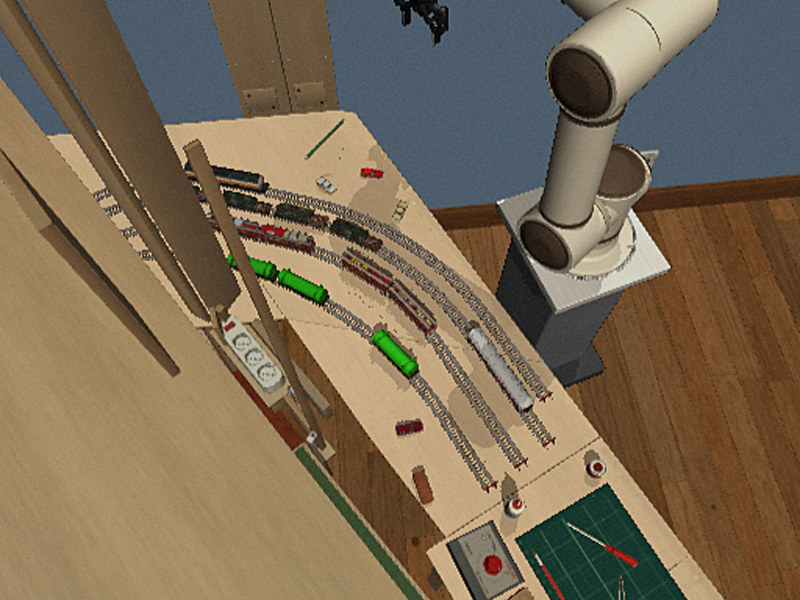

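The top view shows carrier A at about (347–415, 318–295) and B at about (415–480, 290–260), in the 800-wide picture. The cars are wine (252,247), red (595,338), sand (523,349) and silver (598,273). The scene view agrees.

```bash
cat > h.py <<'E'
from workcell import *
import cv2, numpy as np
from scipy.spatial.transform import Rotation as R
def unproj(c,uv):
    uv=np.atleast_2d(np.array(uv,float)); s=(uv-[c['cx'],c['cy']])/[c['fx'],c['fy']]; p=s.copy()
    for _ in range(10): p=s/(1+c['k1']*(p**2).sum(1,keepdims=True))
    return np.c_[p,np.ones(len(p))]
def rays(c,uv,pose=None):
    d=unproj(c,uv)
    if pose is None:
        r=cv2.Rodrigues(c['rvec'])[0]; return -r.T@c['tvec'], d@r
    T=np.eye(4);T[:3,:3]=R.from_euler('xyz',pose[1],degrees=True).as_matrix();T[:3,3]=pose[0]
    M=T@c['tool_from_camera']; return M[:3,3], d@M[:3,:3].T
def atz(c,uv,z,pose=None):
    o,d=rays(c,uv,pose); return o+d*((np.asarray(z)-o[2])/d[:,2])[:,None]
def snap(name):
    o=get_obs(); im=camera("wrist")[:,:,::-1]
    cv2.imwrite(f"pics/{name}_raw.png",im); np.save(f"pics/{name}.npy",np.array([o['ee_pos'],o['tcp_rot']]))
    return im
E
python3 - <<'E'
from h import *
c=get_calibration("top")
for n,u,z in [("wine",(252,247),.01),("red",(595,338),.01),("sand",(523,349),.01),("silver",(598,273),.01),("A+",(347,318),.0395),("A-",(415,295),.0395),("B+",(417,290),.0395),("B-",(480,258),.0395),("green",(333,262),.04),("coachR",(327,360),.04),("buf",(167,342),.01),("edge",(560,365),0)]:
    print(n,atz(c,np.array(u)/1.5625,z).round(3))
E
```

```text
wine [[0.561 0.289 0.01 ]]
red [[ 0.406 -0.348  0.01 ]]
sand [[ 0.383 -0.216  0.01 ]]
silver [[ 0.527 -0.354  0.01 ]]
A+ [[0.431 0.107 0.04 ]]
A- [[ 0.476 -0.015  0.04 ]]
B+ [[ 0.485 -0.018  0.04 ]]
B- [[ 0.546 -0.132  0.04 ]]
green [[0.532 0.135 0.04 ]]
coachR [[0.355 0.14  0.04 ]]
buf [[0.382 0.437 0.01 ]]
edge [[ 0.355 -0.286  0.   ]]
```

servo_tool(moves=[[23,18,-3,-0.1],[23,18,-3,-0.2],[23,18,-3,-0.3],[23,18,-3,-0.4],[23,18,-3,-0.4],[23,18,-3,-0.4],[23,18,-3,-0.4],[23,18,-3,-0.4],[23,18,-3,-0.4],[23,18,-3,-0.4],[23,18,-3,-0.4]])

```text
time: 1.02
ee_pos: [0.4453, -0.3265, 0.2014]
tcp_rot: [180.0, 0.0, 0.2]
wrist_force: [-0.2, 0.0, -0.9]
opening: 0.0856
grasp_force: 0.0
```

```bash
python3 -c "
from h import *
snap('w1');o=get_obs();print(o['ee_pos'],o['tcp_rot'],o['q'],o['qd'],o['time'])"
```

```text
[ 0.44520619 -0.32671402  0.20146036] [1.79988211e+02 4.92507913e-04 1.21870895e-01] [-3.62679891e+01  4.74286982e+00  6.51195047e+00  9.17624831e+01
 -9.78217539e-03  1.43610139e+02] [-0.39619889 -0.08032378  0.02646287 -0.04277859 -0.02109406  0.17448773] 1.0667
```

servo_tool(moves=[[1,18,0,0],[1,18,0,0],[1,18,0,0],[1,18,0,0],[1,18,0,0],[1,18,0,0],[1,18,0,0]])

```text
time: 1.65
ee_pos: [0.4558, -0.1461, 0.2018]
tcp_rot: [180.0, -0.1, 0.2]
wrist_force: [0.5, -0.9, -0.2]
opening: 0.0853
grasp_force: 0.0
```

```bash
python3 -c "
from h import *
snap('w2');o=get_obs();print(o['ee_pos'],o['tcp_rot'],o['q'],o['qd'],o['time'])"
```

```text
[ 0.45584451 -0.14671157  0.20157854] [ 1.79973184e+02 -3.32413995e-02  1.67069653e-01] [-1.78314796e+01 -5.30164507e+00 -3.47977344e+00  9.17819710e+01
 -1.52322422e-02  1.62001453e+02] [-9.13092586e-01  6.91786041e-01  2.94516002e-01 -6.93694409e-03
 -4.07686196e-02  3.50661689e-04] 1.7
```

servo_tool(moves=[[2,24,0,0],[2,24,0,0],[2,24,0,0],[2,24,0,0],[2,24,0,0],[2,24,0,0],[2,24,0,0],[2,24,0,0],[2,24,0,0]])

```text
time: 2.45
ee_pos: [0.4795, 0.0354, 0.2011]
tcp_rot: [-178.3, 0.1, 3.2]
wrist_force: [-1.3, -0.1, 0.3]
opening: 0.0852
grasp_force: 0.0
```

```bash
python3 -c "
from h import *
snap('w3');o=get_obs();print(o['ee_pos'],o['tcp_rot'],o['q'],o['qd'],o['time'])
for n in '123': cv2.imwrite(f'pics/w{n}.png',cv2.resize(cv2.imread(f'pics/w{n}_raw.png'),(800,600),interpolation=cv2.INTER_CUBIC))"
```

```text
[0.4794563  0.03554913 0.20117357] [-1.78250401e+02  6.66405299e-02  3.26114359e+00] [  3.20340715  -4.95171443  -3.21480594  91.80531259   1.74953047
 179.94223667] [ 0.18892259 -0.44601541 -0.2470899   0.0452811  -0.08743165  0.0370586 ] 2.5
```

View pics/w1.png

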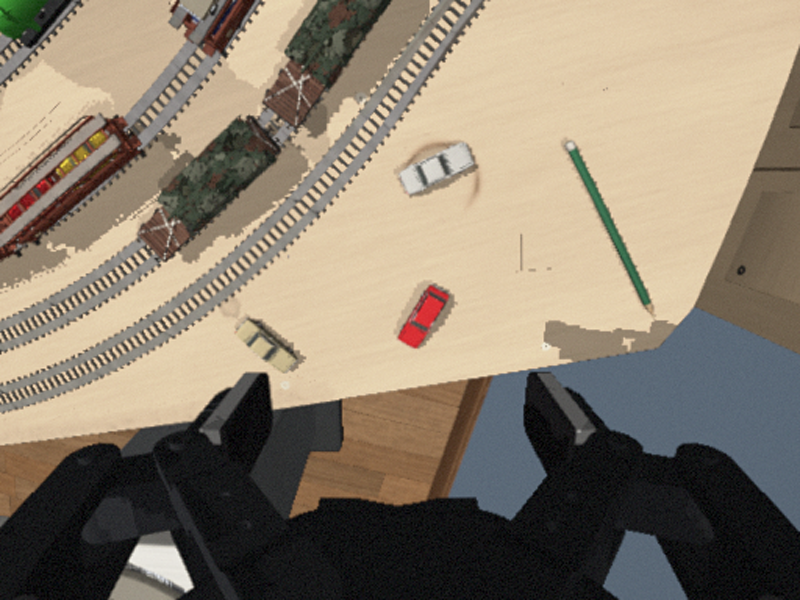

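View pics/w2.png

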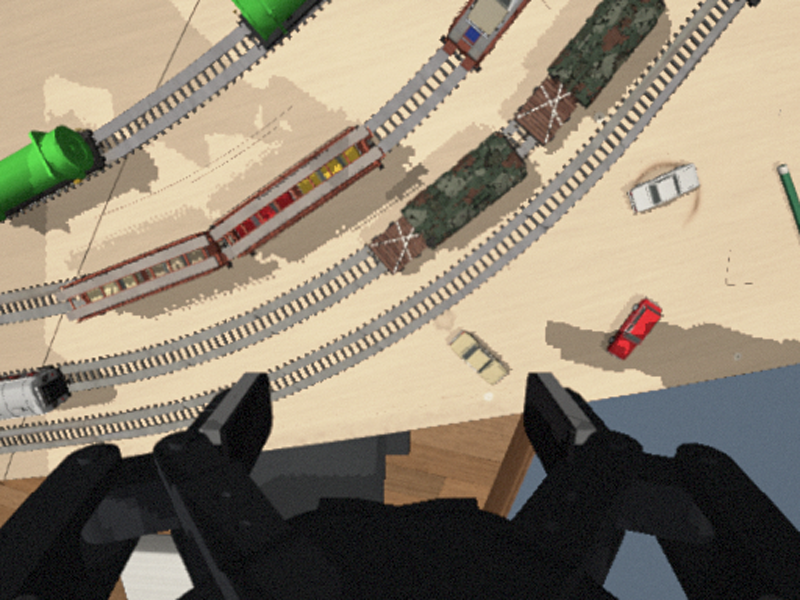

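View pics/w3.png

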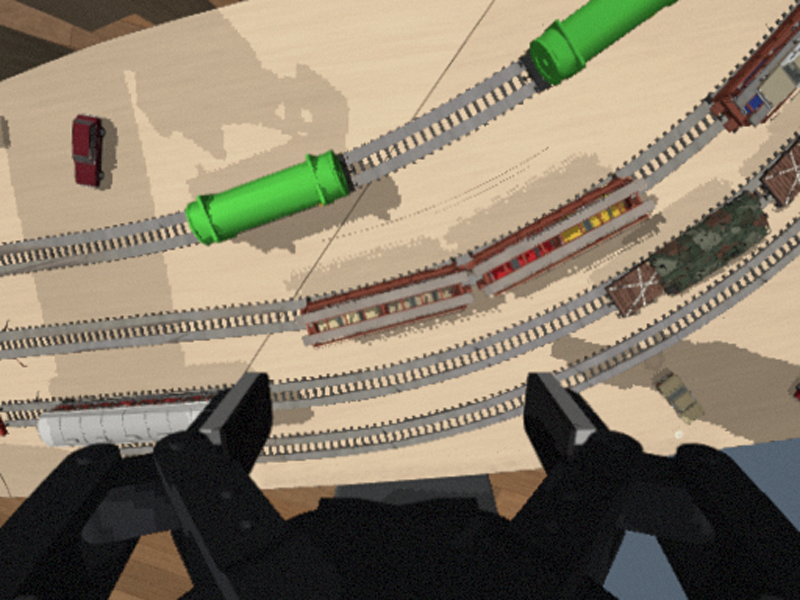

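w1 and w2 show red at (425,315) in w1, sand (267,343), silver (437,168), and both brown decks. w3 shows wine at (88,150). The last move stopped at the wrist joint limit, so I need a larger yaw, which I'll set while taking a closer look at the carriers.

servo_tool(moves=[[-3,-6,0,0.1],[-3,-6,0,0.2],[-3,-6,-3,0.3],[-3,-6,-6,0.4],[-3,-6,-8,0.44],[-3,-6,-8,0.44],[-3,-6,-8,0.44],[-3,-6,-8,0.44],[-3,-6,-8,0.44]])

```text
time: 3.25
ee_pos: [0.4502, -0.0235, 0.1231]
tcp_rot: [-178.3, -0.1, 28.5]
wrist_force: [0.0, 0.2, 0.3]
opening: 0.0855
grasp_force: 0.0
```

```bash
python3 -c "
from h import *
im=snap('w4');o=get_obs();print(o['ee_pos'],o['tcp_rot'],o['q'],o['time'])
cv2.imwrite('pics/w4.png',cv2.resize(im,(800,600),interpolation=cv2.INTER_CUBIC))"
```

```text
[ 0.45012087 -0.02340397  0.1229468 ] [-1.78311633e+02 -6.72789766e-02  2.85423930e+01] [ -3.90008078  -8.5559321  -15.1062022   84.29888042   1.46089251
 147.54570849] 3.3
```

View pics/w4.png

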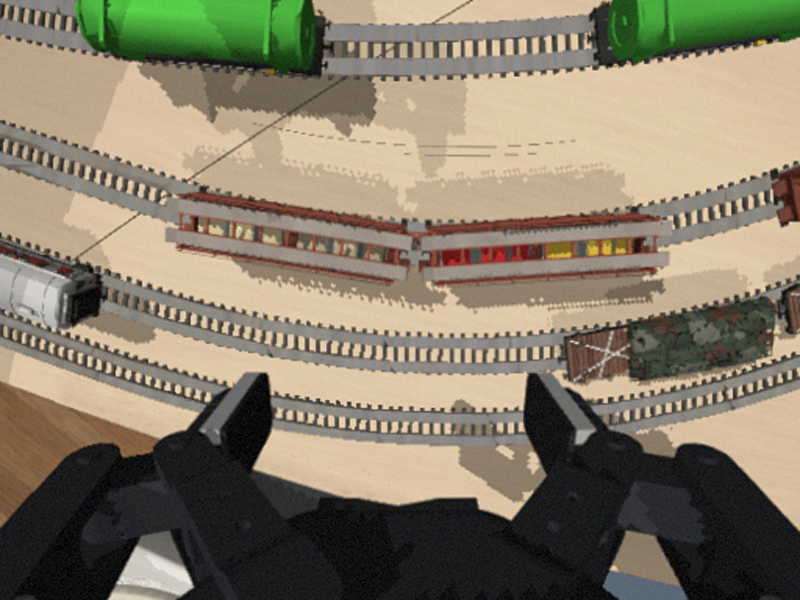

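w4 shows the carriers clearly: A's deck from (180,215) to (410,260), B's from (420,250) to (667,245). The joint-limit stop left a 1.7° tool tilt. I'll try to cancel it at the outer reach limit, with the lean pointing inward.

servo_tool(moves=[[2,-4,4,0.11],[4,-8,8,0.22],[6,-14,8,0.33],[8.6,-42.6,8,0.44],[8.6,-42.6,8,0.44],[8.6,-42.6,8,0.44],[8.6,-42.6,8,0.44],[8.6,-42.6,8,0.44],[8.6,-42.6,8,0.44],[8.6,-42.6,8,0.44],[8.6,-42.6,8,0.44],[8.6,-42.6,8,0.44],[8.6,-42.6,8,0.44],[8.6,-42.6,8,0.44]])

```text
time: 4.47
ee_pos: [0.5354, -0.4493, 0.2014]
tcp_rot: [-178.2, 0.0, 53.8]
wrist_force: [0.0, 0.5, 1.0]
opening: 0.0856
grasp_force: 0.0
```

servo_tool(moves=[[2.3,-1.9,0,0],[2.3,-1.9,0,0],[2.3,-1.9,0,0]])

```text
time: 4.72
ee_pos: [0.5593, -0.4672, 0.2002]
tcp_rot: [-178.2, 0.0, 53.9]
wrist_force: [-0.4, 0.1, 0.5]
opening: 0.0855
grasp_force: 0.0
```

```bash
python3 -c "
from h import *
o=get_obs();print(o['ee_pos'],o['tcp_rot'],o['q'],o['time'])"
```

```text
[ 0.55932835 -0.46716956  0.20023725] [-1.78155511e+02  3.45600607e-02  5.38984322e+01] [-39.80962707  34.36355324  44.01117116 101.4860154   -0.15373744
  86.29496365] 4.7167
```

servo_tool(moves=[[3.1,-2.6,0,0],[3.1,-2.6,0,0],[3.1,-2.6,0,0]])

```text
time: 4.97
ee_pos: [0.5905, -0.4937, 0.2011]
tcp_rot: [-178.2, 0.0, 53.9]
wrist_force: [-0.7, 0.9, -0.5]
opening: 0.0852
grasp_force: 0.0
```

servo_tool(moves=[[1.5,-1.3,0,0],[1.5,-1.3,0,0],[1.5,-1.3,0,0]])

```text
time: 5.22
ee_pos: [0.6048, -0.5064, 0.202]
tcp_rot: [-178.3, 0.0, 53.9]
wrist_force: [0.2, -0.6, 0.1]
opening: 0.0851
grasp_force: 0.0
```

```bash
python3 -c "
from h import *
o=get_obs();print(o['ee_pos'],o['tcp_rot'],o['q'],o['time'])"
```

```text
[ 0.60477767 -0.50644355  0.20202552] [-1.78274099e+02  4.66106196e-02  5.38660889e+01] [-39.88536871  50.12162395  68.97114705 110.56868204  -0.15939592
  86.25163601] 5.2167
```

servo_tool(moves=[[1.5,-1.3,0,0],[1.5,-1.3,0,0],[1.5,-1.3,0,0]])

```text
time: 5.47
ee_pos: [0.6118, -0.5134, 0.1977]
tcp_rot: [-179.0, 0.1, 53.8]
wrist_force: [-0.4, -0.3, -0.8]
opening: 0.0857
grasp_force: 0.0
```

```bash
python3 -c "
from h import *
o=get_obs();print(o['ee_pos'],o['tcp_rot'],o['q'],o['time'])"
```

```text
[ 0.61177086 -0.51336319  0.1976911 ] [-1.78975696e+02  9.50298782e-02  5.38386509e+01] [-39.94351173  51.35428265  70.53759894 110.19912482  -0.16237076
  86.22012626] 5.4667
```

It works: the tilt is down to 1.0°. One more push.

servo_tool(moves=[[1.3,-1.1,0,0],[1.3,-1.1,0,0],[1.3,-1.1,0,0]])

```text
time: 5.72
ee_pos: [0.6177, -0.5189, 0.1905]
tcp_rot: [-179.5, 0.1, 53.8]
wrist_force: [-1.0, 1.0, 0.3]
opening: 0.0852
grasp_force: 0.0
```

```bash
python3 -c "
from h import *
o=get_obs();print(o['ee_pos'],o['tcp_rot'],o['q'],o['time'])
def crop(n,x,y,w,h,s):
    x,y=int(x*.64),int(y*.64);im=cv2.imread(f'pics/{n}_raw.png')[y:y+h,x:x+w];print(n,x,y);return cv2.resize(im,None,fx=s,fy=s,interpolation=cv2.INTER_CUBIC)
a=np.vstack([crop('w4',165,170,162,72,4.93)[:300,:798],crop('w4',400,170,162,72,4.93)[:300,:798]]);cv2.imwrite('pics/cA.png',a[:600,:800])
L=[('w1',390,245),('w1',225,300),('w1',395,128),('w2',600,285),('w2',440,315),('w2',622,152),('w3',55,100)]
t=[crop(n,x,y,50,58,4)[:232,:200] for n,x,y in L]; t.append(np.zeros_like(t[0]))
cv2.imwrite('pics/cB.png',np.vstack([np.hstack(t[:4]),np.hstack(t[4:])]))"
```

```text
[ 0.61768513 -0.51889684  0.19045041] [-1.79491701e+02  1.30927329e-01  5.38222956e+01] [-39.97446501  51.90690791  70.61022301 109.20183134  -0.16429282
  86.2045349 ] 5.7167
w4 105 108
w4 256 108
w1 249 156
w1 144 192
w1 252 81
w2 384 182
w2 281 201
w2 398 97
w3 35 64
```

View pics/cA.png

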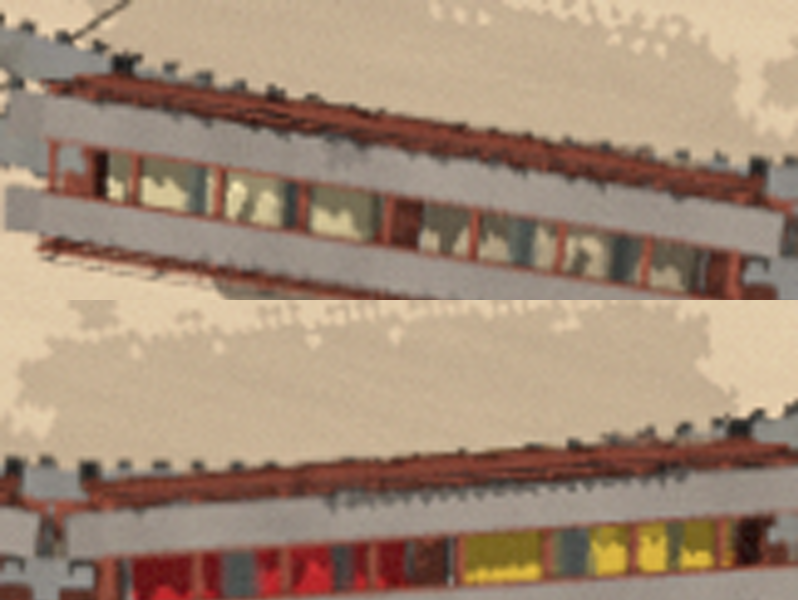

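View pics/cB.png

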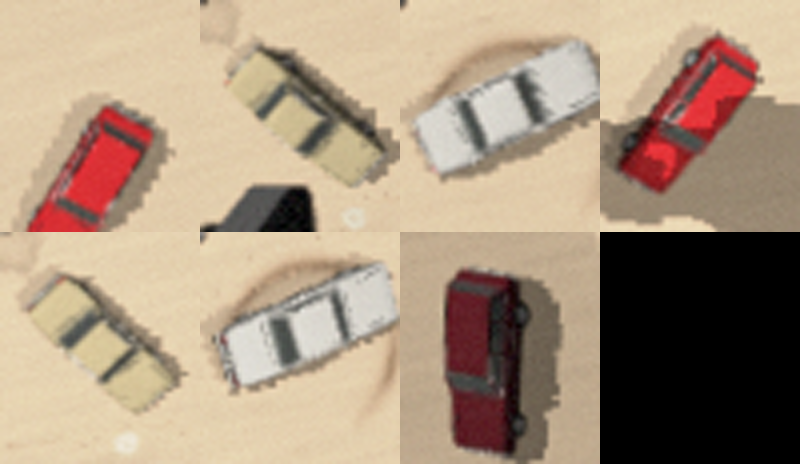

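Crops: the deck is two grey runways with a slot between. In the car crops, wine spans (447–520, 268–455) and the others are seen cleanly. Next I rectify to plane views with model outlines drawn on.

```bash
cat >> h.py <<'E'
def proj(c,P,pose=None):
    P=np.atleast_2d(P)
    if pose is None:
        r=cv2.Rodrigues(c['rvec'])[0]; q=P@r.T+c['tvec']
    else:
        T=np.eye(4);T[:3,:3]=R.from_euler('xyz',pose[1],degrees=True).as_matrix();T[:3,3]=pose[0]
        M=np.linalg.inv(T@c['tool_from_camera']); q=P@M[:3,:3].T+M[:3,3]
    p=q[:,:2]/q[:,2:]; p=p*(1+c['k1']*(p**2).sum(1,keepdims=True))
    return p*[c['fx'],c['fy']]+[c['cx'],c['cy']]
def rect(n,x,y,a,z,L,W,s):
    "bird's-eye tile, x of the object to the right, y up; centre = (x,y)"
    c=get_calibration("wrist");pose=np.load(f'pics/{n}.npy');im=cv2.imread(f'pics/{n}_raw.png')
    u,v=np.meshgrid((np.arange(int(L*s))+.5)/s-L/2,W/2-(np.arange(int(W*s))+.5)/s); a=np.radians(a)
    P=np.c_[(x+(u*np.cos(a)-v*np.sin(a)).ravel()/1e3),(y+(u*np.sin(a)+v*np.cos(a)).ravel()/1e3),np.full(u.size,z)]
    m=proj(c,P,pose).astype(np.float32).reshape(*u.shape,2)
    return cv2.remap(im,m,None,cv2.INTER_CUBIC)
def box(t,s,l,w,col=(255,0,255)):
    h,b=t.shape[:2]; cv2.rectangle(t,(int(b/2-l*s/2),int(h/2-w*s/2)),(int(b/2+l*s/2),int(h/2+w*s/2)),col,1); cv2.line(t,(b//2,0),(b//2,h),col,1); return t
E
python3 - <<'E'
from h import *
c=get_calibration("wrist")
K={'red':('w2',(384,182),(600,0),[(718,35),(758,72),(620,165),(665,195)]),
'sand':('w1',(144,192),(200,0),[(255,50),(230,80),(385,150),(355,185)]),
'silver':('w1',(252,81),(400,0),[(578,40),(600,80),(415,125),(440,175)]),
'wine':('w3',(35,64),(400,232),[(455,270),(517,280),(455,445),(510,450)])}
tiles=[]
for n,(w,o,t,p) in K.items():
    uv=np.array(o)+(np.array(p)-t+2)/4-.5
    P=atz(c,uv,.01,np.load(f'pics/{w}.npy'))[:,:2]; m=P.mean(0); d=P[:2].sum(0)/2-P[2:].sum(0)/2
    a=np.degrees(np.arctan2(d[1],d[0])); print(n,m.round(4),a.round(1),np.hypot(*d).round(4))
    for v in (['w1','w2'] if n!='wine' else ['w3','w3']):
        tiles.append(box(rect(v,*m,a,.01,70,30,5),5,54,20))
cv2.imwrite('pics/m1.png',np.vstack([np.hstack(tiles[i:i+2]) for i in (0,2,4,6)]))
D=[]
for x,y,a in((.4535,.046,110.2),(.5155,-.075,118.2)):
    for v in('w4','w3'): D.append(box(rect(v,x,y,a,.0395,150,37.5,4),4,122,28))
cv2.imwrite('pics/m2.png',np.vstack(D))
E
```

```text
red [ 0.4057 -0.3456] -30.2 0.051
sand [ 0.3808 -0.216 ] 47.7 0.053
silver [ 0.5234 -0.3537] -61.1 0.0532
wine [0.5599 0.2905] -7.5 0.0516
```

View pics/m1.png

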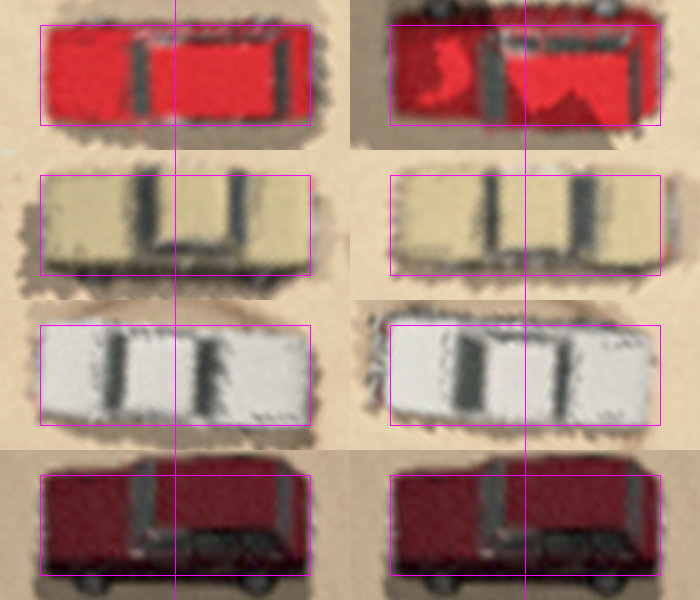

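View pics/m2.png

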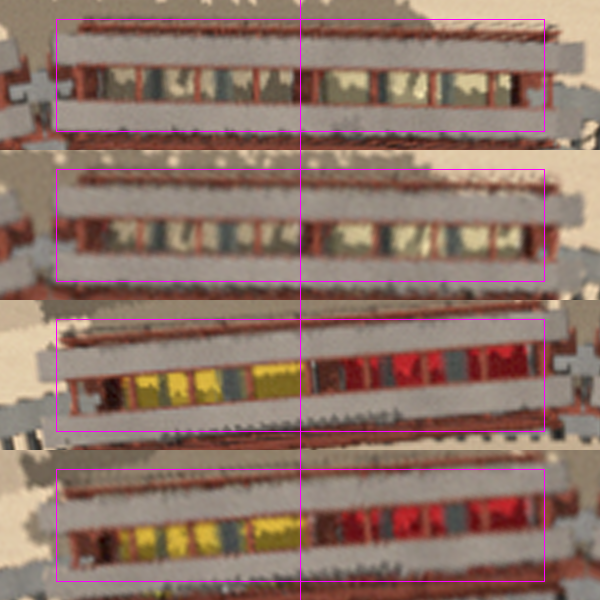

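The tiles show the car outlines match in both views: red, sand and wine within about 1 mm, silver needing about -2.5° in yaw. The decks are offset by A (+4.2 mm along, -3 mm across, -0.8°) and B (+1, -1.9, +3.5°). Silver comes first.

servo_tool(moves=[[-9.4,16.5,-4,0.125],[-9.4,16.5,-8,0.25],[-9.4,16.5,-11,0.375],[-9.4,16.5,-11,0.5],[-9.4,16.5,-11,0.625],[-9.4,16.5,-11,0.75],[-9.4,16.5,-11,0.875],[-9.4,16.5,-11,1.0],[-9.4,16.5,-11,1.09],[-9.4,16.5,-11,1.09],[-9.4,16.5,-11,1.09]], claw=0.45, force=20)

```text
time: 6.63
ee_pos: [0.5232, -0.3534, 0.0805]
tcp_rot: [-179.5, 0.1, 116.7]
wrist_force: [0.2, -0.6, 0.1]
opening: 0.0473
grasp_force: 0.0
```

```bash
python3 - <<'E'
from h import *
snap('w5');o=get_obs();print(o['ee_pos'],o['tcp_rot'],o['q'],o['time'],o['opening'])
A=np.radians(109.4);B=np.radians(121.7)
def fr(x,y,a,u,v): a=np.radians(a); return np.array([x+(u*np.cos(a)-v*np.sin(a))/1e3,y+(u*np.sin(a)+v*np.cos(a))/1e3])
a0=fr(.4535,.046,110.2,4.2,-3.0); b0=fr(.5155,-.075,118.2,1.0,-1.9); print(a0,b0)
for s in(31,-31): print('A',s,fr(*a0,109.4,s,0),'B',s,fr(*b0,121.7,s,0))
t=[box(rect('w5',.5234,-.3537,a,.01,70,30,5),5,54,20) for a in(-61.1,-63.6)]
t+=[box(rect('w5',.4057,-.3456,-30.2,.01,70,30,5),5,54,20)]
cv2.imwrite('pics/m3.png',np.hstack([np.vstack(t),cv2.resize(cv2.imread('pics/w5_raw.png'),(440,330))[:,:].copy() if 0 else np.vstack([cv2.resize(cv2.imread('pics/w5_raw.png'),(440,330)),np.zeros((120,440,3),np.uint8)])]))
E
```

```text
[ 0.52345925 -0.35365662  0.0806719 ] [-1.79499936e+02  1.50024860e-01  1.16977718e+02] [-33.81358854  15.93381468   5.99334385  80.1726141   -0.50968908
  29.20985114] 6.6833 0.0469041268167709
[0.45486523 0.05097757] [ 0.51670193 -0.07322085]
A 31 [0.44456823 0.08021747] B 31 [ 0.5004123  -0.04684571]
A -31 [0.46516222 0.02173766] B -31 [ 0.53299155 -0.09959599]
```

View pics/m3.png

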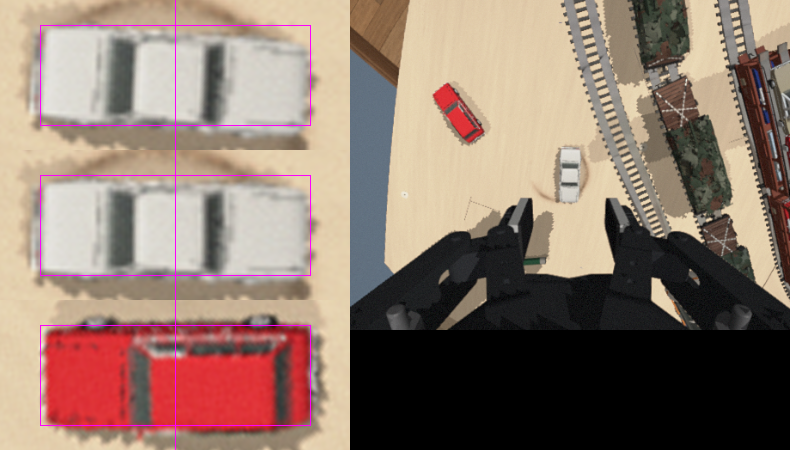

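Both silver tiles and the red one match their boxes from this different yaw, so the calibration bias is small. Picking silver.

servo_tool(moves=[[0,0,-4,0],[0,0,-7,0],[0,0,-7.45,0],[0,0,-7.45,0],[0,0,-7.45,0]])

```text
time: 7.1
ee_pos: [0.5241, -0.3544, 0.0072]
tcp_rot: [-179.5, 0.2, 116.2]
wrist_force: [0.1, -0.0, 0.3]
opening: 0.0468
grasp_force: 0.0
```

servo_tool(moves=[[0,0,0,0],[0,0,0,0],[0,0,0,0],[0,0,0,0],[0,0,0,0],[0,0,0,0]], claw=1)

```text
time: 7.6
ee_pos: [0.5248, -0.3548, 0.008]
tcp_rot: [-179.6, 0.3, 116.3]
wrist_force: [-0.9, 0.7, 5.6]
opening: 0.0189
grasp_force: 19.4
```

servo_tool(moves=[[0,0,1,0],[0,0,4,0],[0,0,8,0],[0.3,3,9.4,0.09],[1,25.4,9.4,0.09],[1,25.4,9.4,0.09],[1,25.4,9.4,0.09],[1,25.4,9.4,0.09],[1,25.4,9.4,0.09],[1,25.4,9.4,0.09],[1,25.4,9.4,0.09],[1,25.4,9.4,0.09],[1,25.4,9.4,0.09]])

```text
time: 8.68
ee_pos: [0.534, -0.1006, 0.1005]
tcp_rot: [-179.5, 0.2, 121.4]
wrist_force: [0.8, -0.5, 0.3]
opening: 0.0181
grasp_force: 19.6
```

```bash
python3 - <<'E'
from h import *
im=snap('w6')
for _ in range(3):
    o=get_obs();print(o['ee_pos'],o['tcp_rot'],o['time'],o['opening'],o['grasp_force'],o['wrist_force']);camera('wrist')
cv2.imwrite('pics/w6.png',cv2.resize(im,(800,600),interpolation=cv2.INTER_CUBIC))
E
```

```text
[ 0.53393064 -0.10105009  0.10024526] [-1.79505426e+02  1.64354018e-01  1.21371584e+02] 8.7333 0.018008034641698433 19.612824618816376 [-0.63688373 -0.31408979 -0.50206688]
[ 0.53384666 -0.10120982  0.10001622] [-1.79493221e+02  1.49579650e-01  1.21344934e+02] 8.7833 0.018004046852427263 19.612584114074707 [ 0.06209288  0.04274133 -0.25295693]
[ 0.53379934 -0.10125982  0.09989421] [-1.79489386e+02  1.39724666e-01  1.21331490e+02] 8.8333 0.018483031629964862 19.612675309181213 [-0.55933479 -0.11673469  0.0695544 ]
```

View pics/w6.png

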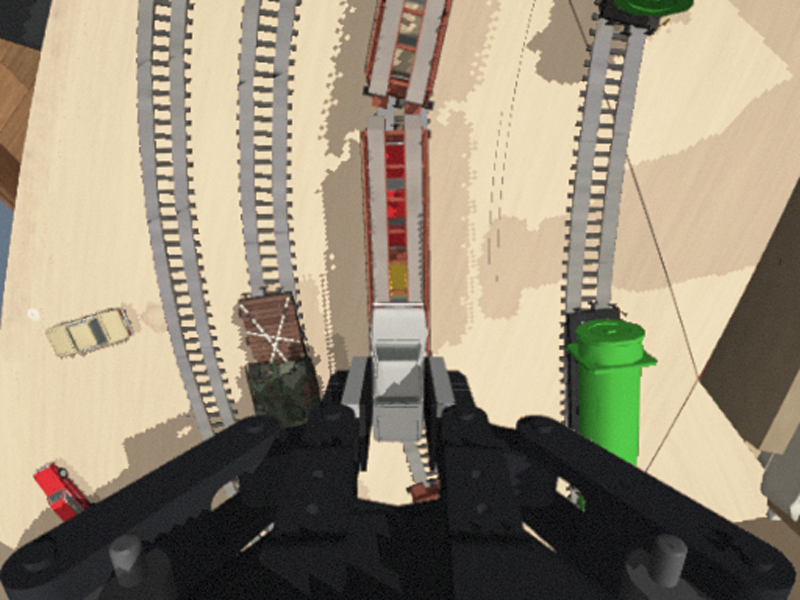

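Silver is held squarely at (398,370), with B's deck running straight ahead, centred near x=397. Next I check the held car's pitch and offset, and B's position, in this view.

```bash
python3 - <<'E'
from h import *
c=get_calibration('wrist');p=np.load('pics/w6.npy');x,y,z=p[0];a=np.radians(p[1][2])
def pts(dz,pitch,u0=0):
    L=[]
    for u,v,h in[(27,10,10),(27,-10,10),(-27,10,10),(-27,-10,10),(14,8,15),(14,-8,15),(-6,8,15),(-6,-8,15)]:
        X=u+u0; H=h+np.sin(pitch)*X+dz
        L.append([x+(X*np.cos(a)-v*np.sin(a))/1e3,y+(X*np.sin(a)+v*np.cos(a))/1e3,z+H/1e3])
    return (proj(c,np.array(L),p)*1.5625).round(0).astype(int).tolist()
for dz in(-6,-7.5):
  for pi in(0,4): print(dz,pi,pts(dz,np.radians(pi)))
b=(.5167,-.0732,121.7)
for v,zz in(('w4',.0395),('w6',.0395)):pass
im=np.vstack([box(rect('w6',*b,.0395,150,37.5,4),4,122,28),box(rect('w4',*b,.0395,150,37.5,4),4,122,28),box(rect('w6',.4549,.051,109.4,.0395,150,37.5,4),4,122,28),box(rect('w4',.4549,.051,109.4,.0395,150,37.5,4),4,122,28)])
cv2.imwrite('pics/m4.png',im)
E
```

```text
-6 0 [[372, 314], [431, 314], [374, 451], [427, 451], [377, 355], [425, 356], [378, 408], [424, 408]]
-6 4 [[371, 316], [431, 316], [374, 448], [427, 448], [377, 357], [425, 357], [378, 408], [424, 408]]
-7.5 0 [[372, 313], [430, 313], [374, 448], [427, 449], [377, 354], [425, 354], [378, 406], [423, 406]]
-7.5 4 [[371, 314], [431, 315], [375, 445], [427, 446], [377, 355], [425, 355], [378, 405], [423, 406]]
```

View pics/m4.png

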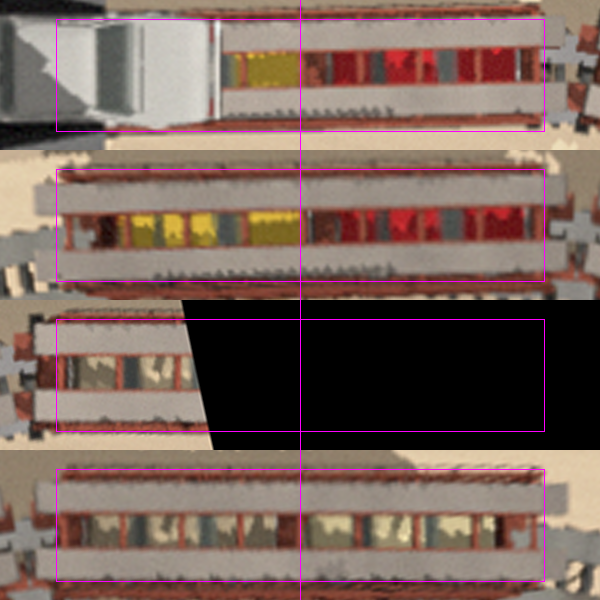

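```bash
cat >> h.py <<'E'
def deck(v,x,y,a,z=.0395,lo=-45,hi=45):
    "lateral centre of the slot/plates from saturation, mm, at sections along the deck"
    t=cv2.cvtColor(cv2.GaussianBlur(rect(v,x,y,a,z,150,40,8),(0,0),3),cv2.COLOR_BGR2HSV)[:,:,1].astype(float); out=[]
    for u in range(lo,hi+1,15):
        g=np.median(t[:,int((u+75-3)*8):int((u+75+3)*8)],1); m=g<50
        n,l,s,ce=cv2.connectedComponentsWithStats(m.astype(np.uint8)[:,None])
        k=sorted([i for i in range(1,n) if 4<s[i,4]/8<9],key=lambda i:abs(ce[i,1]-160))[:2]
        out.append((u,[(round(20-(s[i,1])/8,1),round(20-(s[i,1]+s[i,4])/8,1)) for i in sorted(k,key=lambda i:s[i,1])]))
    return out
E
python3 - <<'E'
from h import *
for v in('w4','w2','w3'):
  for n,f in(('A',(.4549,.051,109.4)),('B',(.5167,-.0732,121.7))):
    print(v,n,deck(v,*f))
print('w6 B',deck('w6',.5167,-.0732,121.7,lo=0)); print('w6 A',deck('w6',.4549,.051,109.4,hi=-30))
E
```

```text
w4 A [(-45, [(np.float64(10.4), np.float64(4.0)), (np.float64(-6.8), np.float64(-13.5))]), (-30, [(np.float64(10.2), np.float64(4.0)), (np.float64(-6.8), np.float64(-13.5))]), (-15, [(np.float64(10.1), np.float64(3.9)), (np.float64(-6.9), np.float64(-14.0))]), (0, [(np.float64(10.2), np.float64(3.9)), (np.float64(-6.8), np.float64(-13.5))]), (15, [(np.float64(10.1), np.float64(3.9)), (np.float64(-6.9), np.float64(-13.6))]), (30, [(np.float64(10.0), np.float64(3.8)), (np.float64(-7.0), np.float64(-13.6))]), (45, [(np.float64(10.0), np.float64(3.6)), (np.float64(-7.1), np.float64(-13.8))])]
w4 B [(-45, [(np.float64(10.1), np.float64(3.8)), (np.float64(-7.0), np.float64(-13.6))]), (-30, [(np.float64(10.5), np.float64(4.2)), (np.float64(-6.6), np.float64(-13.1))]), (-15, [(np.float64(10.8), np.float64(4.5)), (np.float64(-6.1), np.float64(-12.8))]), (0, [(np.float64(11.0), np.float64(4.8)), (np.float64(-5.9), np.float64(-12.6))]), (15, [(np.float64(11.2), np.float64(5.2)), (np.float64(-5.8), np.float64(-12.1))]), (30, [(np.float64(11.6), np.float64(5.5)), (np.float64(-5.4), np.float64(-12
[... 2274 characters left out ...]
loat64(-12.4))]), (30, [(np.float64(11.6), np.float64(5.0)), (np.float64(-6.0), np.float64(-12.6))]), (45, [(np.float64(11.6), np.float64(5.5)), (np.float64(-5.5), np.float64(-12.0))])]
w6 B [(0, [(np.float64(13.2), np.float64(6.9)), (np.float64(-3.9), np.float64(-10.4))]), (15, [(np.float64(13.5), np.float64(7.1)), (np.float64(-3.6), np.float64(-10.0))]), (30, [(np.float64(13.9), np.float64(7.4)), (np.float64(-3.4), np.float64(-9.8))]), (45, [(np.float64(14.2), np.float64(7.6)), (np.float64(-2.9), np.float64(-9.5))])]
w6 A [(-45, [(np.float64(12.2), np.float64(5.9)), (np.float64(-4.8), np.float64(-11.2))]), (-30, [(np.float64(12.4), np.float64(5.9)), (np.float64(-4.8), np.float64(-11.4))])]
```

```bash
cat >> h.py <<'E'
def fr(x,y,a,u,v): a=np.radians(a); return np.array([x+(u*np.cos(a)-v*np.sin(a))/1e3,y+(u*np.sin(a)+v*np.cos(a))/1e3])
A0=(*fr(.4549,.051,109.4,-.15,-.5),109.2); B0=(*fr(.5167,-.0732,121.7,-.5,.4),122.85)
SL={'wine':(A0,31),'red':(A0,-31),'sand':(B0,31),'silver':(B0,-31)}
def go(n,off=0,v=0):
    f,u=SL[n]; o=get_obs(); t=fr(*f,u-off,v); d=(f[2]-o['tcp_rot'][2]+90)%180-90
    print('t',o['time'],'at',o['ee_pos'].round(4),'yaw',o['tcp_rot'][2].round(2),'shift cm',((t-o['ee_pos'][:2])*100).round(2),'turn',np.radians(d).round(3),'target',t.round(4),f[2])
E
python3 -c "
from h import *
go('silver',2)"
```

```text
t 8.8833 at [ 0.5337 -0.1012  0.0998] yaw 121.33 shift cm [ 0.08 -0.04] turn 0.027 target [ 0.5345 -0.1016] 122.85
```

servo_tool(moves=[[0.08,0,-2,0.027],[0.08,0,-4,0.027],[0.08,0,-4.5,0.027],[0.08,0,-4.8,0.027],[0.08,0,-5.1,0.027],[0.08,0,-5.1,0.027],[0.08,0,-5.1,0.027],[0.08,0,-5.1,0.027]])

```text
time: 9.55
ee_pos: [0.5351, -0.1002, 0.0496]
tcp_rot: [-179.5, 0.2, 123.0]
wrist_force: [-0.1, -0.3, 0.5]
opening: 0.0181
grasp_force: 19.6
```

```bash
python3 -c "
from h import *
go('silver',2);print(get_obs()['wrist_force'])"
```

```text
t 9.55 at [ 0.5351 -0.1002  0.0496] yaw 122.97 shift cm [-0.06 -0.13] turn -0.002 target [ 0.5345 -0.1016] 122.85
[-0.11816136 -0.25200813  0.48179456]
```

servo_tool(moves=[[-0.05,-0.1,0,0],[-0.05,-0.1,-0.06,0],[-0.05,-0.1,-0.06,0],[-0.05,-0.1,-0.06,0]])

```text
time: 9.88
ee_pos: [0.5341, -0.1011, 0.0482]
tcp_rot: [-179.5, 0.1, 123.0]
wrist_force: [1.2, -0.6, -0.2]
opening: 0.0183
grasp_force: 19.6
```

```bash
python3 -c "
from h import *
go('silver',2);print(get_obs()['wrist_force'])"
```

```text
t 9.8833 at [ 0.5341 -0.1011  0.0482] yaw 122.97 shift cm [ 0.04 -0.05] turn -0.002 target [ 0.5345 -0.1016] 122.85
[ 1.23555228 -0.63768827 -0.19568537]
```

servo_tool(moves=[[0,0,-0.05,0],[0,0,-0.08,0],[0,0,-0.08,0],[0,0,-0.08,0]])

```text
time: 10.22
ee_pos: [0.5341, -0.1011, 0.0473]
tcp_rot: [-179.5, 0.1, 123.0]
wrist_force: [0.9, 0.2, -0.5]
opening: 0.0182
grasp_force: 19.6
```

servo_tool(moves=[[0,0,0,0],[0,0,0,0],[0,0,0,0],[0,0,0.5,0],[0,0,2,0],[0,0,5,0],[0,0,5,0],[0,0,5,0]], claw=0.6)

```text
time: 10.88
ee_pos: [0.5352, -0.1013, 0.0995]
tcp_rot: [-179.6, 0.3, 123.0]
wrist_force: [-0.0, 0.1, -1.2]
opening: 0.0342
grasp_force: 0.0
```

```bash
python3 -c "
from h import *
im=snap('w7');go('silver',2)
cv2.imwrite('pics/w7.png',im[120:340,150:390].repeat(2,0).repeat(2,1))"
```

```text
t 10.9333 at [ 0.5345 -0.1012  0.0981] yaw 122.97 shift cm [-0.   -0.04] turn -0.002 target [ 0.5345 -0.1016] 122.85
```

View pics/w7.png

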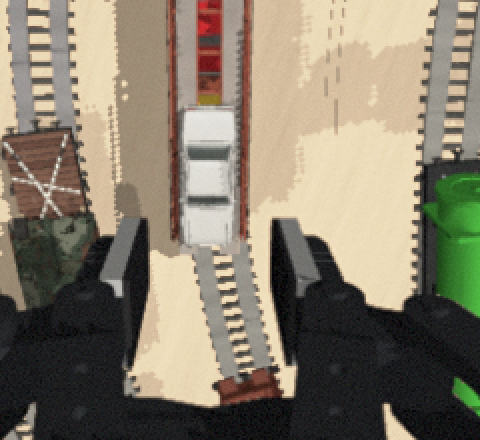

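The picture shows silver standing on B's rear half, centred between the railings (car x 181–235, railings 170–248). That was the last picture I can view, so from here I measure by number.

```bash
cat >> h.py <<'E'
def carpose(v,x,y,a,z,kind):
    "min-area box of the car's colour in a tile on plane z: centre (u,v) mm, angle, size"
    t=rect(v,x,y,a,z,90,50,6).astype(float); b,g,r=t[:,:,0],t[:,:,1],t[:,:,2]; mx=t.max(2); mn=t.min(2); s=(mx-mn)/(mx+1)
    m={'silver':(s<.1)&(mx>190),'red':(r>110)&(g<.4*r)&(b<.45*r),'wine':(r<150)&(g<.5*r),'sand':(mx-mn>0)&(b<.74*r)&(r<225)&(g>.85*r)}[kind]
    m=cv2.morphologyEx(m.astype(np.uint8),cv2.MORPH_CLOSE,np.ones((31,31))); m=cv2.morphologyEx(m,cv2.MORPH_OPEN,np.ones((13,13)))
    n,l,st,ce=cv2.connectedComponentsWithStats(m)
    if n<2: return None
    k=1+np.argmax(st[1:,4]-20*np.hypot(*(ce[1:]-[270,150]).T)); (cx,cy),(w,h),an=cv2.minAreaRect(np.argwhere(l==k)[:,::-1].astype(np.float32))
    if w<h: w,h,an=h,w,an-90
    return [round(float(q),2) for q in((cx-270)/6,(150-cy)/6,(-an+90)%180-90,w/6,h/6)]
E
python3 - <<'E'
from h import *
t=fr(*B0,-31,0)
print('placed silver',carpose('w7',*t,B0[2],.0495,'silver'))
for u,d in deck('w7',*B0,lo=0): print(u,np.mean([x for p in d for x in p]).round(2))
for v in('w1','w2','w5'): print(v,'silver start',carpose(v,.5234,-.3537,-63.6,.01,'silver'),'red',carpose(v,.4057,-.3456,-30.2,.01,'red'),'sand',carpose(v,.3808,-.216,47.7,.01,'sand'))
print(carpose('w3',.5599,.2905,-7.5,.01,'wine'))
E
```

```text
placed silver [-8.94, 1.41, -1.43, 34.59, 18.91]
0 1.0
15 1.08
30 1.02
45 1.08
w1 silver start [18.42, 1.75, -90.0, 18.17, 15.83] red [2.42, 1.0, 0.0, 52.5, 19.0] sand [7.25, -3.25, 0.0, 75.17, 29.17]
w2 silver start [9.58, 1.83, 0.0, 32.17, 18.67] red [12.83, 1.67, 0.0, 29.67, 22.67] sand [9.42, -1.5, 0.0, 70.83, 25.67]
w5 silver start [8.56, -0.96, -2.6, 33.94, 17.99] red [0.42, -0.33, 0.0, 52.5, 21.0] sand [-37.33, -24.08, 0.0, 3.0, 1.5]
[1.83, 1.42, 0.0, 51.33, 24.17]
```

```bash
python3 - <<'E'
from h import *
def prof(v,x,y,a,z):
    t=rect(v,x,y,a,z,90,50,2).astype(float)[40:60]; m=np.median(t,0); 
    print(v,' '.join(f"{u/2-45:.0f}:{int(q.max())},{int((q.max()-q.min())/q.max()*100)}" for u,q in enumerate(m) if (20<abs(u/2-45)<36 and u%2==0)))
prof('w7',*fr(*B0,-31,0),B0[2],.0495)
prof('w5',.5234,-.3537,116.4,.01)
# B end of the plates in w7 front end and w4
for v,f in(('w7',B0),('w4',B0),('w4',A0)):
    t=rect(v,*f,.0395,150,40,2).astype(float)
    for w in(8.5,-8.5):
        m=np.median(t[int((20-w)*2)-3:int((20-w)*2)+3],0)
        print(v,w,' '.join(f"{u/2-75:.0f}:{int(q.max())},{int((q.max()-q.min())/q.max()*100)}" for u,q in enumerate(m) if (60<abs(u/2-75)<74 and u%2==0)))
E
```

```text
w7 -35:146,9 -34:148,9 -33:157,9 -32:157,11 -31:157,10 -30:139,7 -29:154,7 -28:166,15 -27:178,14 -26:215,11 -25:200,6 -24:209,5 -23:216,5 -22:219,5 -21:219,5 21:225,3 22:226,3 23:226,3 24:229,3 25:231,3 26:228,3 27:195,5 28:184,4 29:140,29 30:142,73 31:142,71 32:139,69 33:151,52 34:153,55 35:130,57
w5 -35:226,23 -34:228,23 -33:227,24 -32:226,23 -31:227,23 -30:227,23 -29:227,23 -28:222,26 -27:187,20 -26:178,6 -25:197,4 -24:206,5 -23:211,5 -22:211,5 -21:212,5 21:221,4 22:222,4 23:223,4 24:226,3 25:226,3 26:208,5 27:169,5 28:189,8 29:181,22 30:206,25 31:223,25 32:228,24 33:228,23 34:228,23 35:228,23
w7 8.5 -73:238,22 -72:238,22 -71:237,21 -70:239,21 -69:237,22 -68:221,24 -67:215,23 -66:190,17 -65:182,12 -64:181,12 -63:158,13 -62:160,8 -61:187,5 61:156,14 62:151,12 63:152,13 64:153,13 65:152,12 66:151,12 67:136,10 68:150,13 69:152,16 70:152,28 71:151,54 72:153,55 73:152,53
w7 -8.5 -73:241,23 -72:164,17 -71:110,7 -70:113,12 -69:169,15 -68:176,15 -67:171,14 -66:168,13 -65:177,12 -64:178,13 -63:176,13 -62:175,13 -61:176,11 61:159,12 62:157,12 63:157,13 64:159,13 65:158,13 66:159,11 67:146,3
[... 470 characters left out ...]
160,13 -61:158,13 61:150,13 62:148,12 63:149,13 64:148,13 65:149,13 66:148,12 67:113,21 68:104,31 69:94,27 70:78,11 71:87,21 72:117,13 73:161,13
w4 8.5 -73:144,26 -72:143,25 -71:141,25 -70:144,25 -69:144,26 -68:144,25 -67:130,26 -66:131,15 -65:157,12 -64:158,12 -63:161,14 -62:160,12 -61:163,13 61:147,12 62:144,13 63:146,12 64:142,11 65:142,12 66:145,13 67:187,20 68:221,25 69:222,24 70:221,24 71:221,23 72:221,23 73:220,24
w4 -8.5 -73:148,13 -72:145,12 -71:115,20 -70:111,27 -69:91,27 -68:79,11 -67:89,22 -66:121,15 -65:161,13 -64:162,12 -63:161,13 -62:162,12 -61:160,12 61:145,13 62:144,13 63:145,12 64:142,13 65:145,13 66:141,12 67:133,16 68:148,16 69:176,20 70:157,18 71:124,14 72:115,7 73:127,7
```

Silver is within about 0.4 mm of target in both directions. Now red.

servo_tool(moves=[[-12.8,-24.4,0,0.12],[-12.8,-24.4,0,0.24],[-12.8,-24.4,0,0.36],[-12.8,-24.4,0,0.468],[-12.8,-24.4,0,0.468],[-12.8,-24.4,0,0.468],[-12.8,-24.4,0,0.468],[-12.8,-24.4,-3,0.468],[-12.8,-24.4,-6,0.468],[-12.8,-24.4,-6,0.468],[-12.8,-24.4,-6,0.468],[-12.8,-24.4,-6,0.468]], claw=0.45)

```text
time: 11.93
ee_pos: [0.4065, -0.3449, 0.0383]
tcp_rot: [-179.5, 0.1, 149.8]
wrist_force: [0.3, 0.8, 0.4]
opening: 0.0467
grasp_force: 0.0
```

```bash
python3 - <<'E'
from h import *
snap('w8')
o=get_obs();print(o['ee_pos'],o['tcp_rot'],o['time'],((np.array([.4061,-.3458])-o['ee_pos'][:2])*100).round(2))
for v in('w5',): print(carpose(v,.4057,-.3456,-30.2,.01,'red'))
for v,x,y,a in(('w5',.4057,-.3456,149.8),('w8',.4057,-.3456,149.8)): print(carpose(v,x,y,a,.01,'red'))
E
```

```text
[ 0.40697816 -0.34519474  0.0389906 ] [-179.47371927    0.23138096  149.83839996] 11.9833 [-0.09 -0.06]
[0.42, 0.33, 0.0, 52.5, 21.0]
[-0.58, -0.17, 0.0, 52.5, 21.0]
[-11.92, 1.33, 0.0, 26.83, 16.33]
```

servo_tool(moves=[[-0.08,-0.06,-2.5,0],[-0.08,-0.06,-3.2,0],[-0.08,-0.06,-3.2,0],[-0.08,-0.06,-3.2,0],[-0.08,-0.06,-3.2,0]])

```text
time: 12.4
ee_pos: [0.4059, -0.3459, 0.0067]
tcp_rot: [-179.5, 0.2, 149.8]
wrist_force: [-0.5, 0.7, -0.8]
opening: 0.0468
grasp_force: 0.0
```

servo_tool(moves=[[0,0,0,0],[0,0,0,0],[0,0,0,0],[0,0,0,0],[0,0,0,0],[0,0,0,0]], claw=1)

```text
time: 12.9
ee_pos: [0.4057, -0.346, 0.0062]
tcp_rot: [-179.5, 0.2, 149.8]
wrist_force: [-0.6, 1.9, 5.6]
opening: 0.0188
grasp_force: 20.1
```

```bash
python3 - <<'E'
from h import *
o=get_obs();print(o['ee_pos'],o['tcp_rot'],o['time'],o['wrist_force']); go('red')
d=np.array([.4061,-.3458])-o['ee_pos'][:2];a=np.radians(o['tcp_rot'][2]);print('off',1000*(d@[np.cos(a),np.sin(a)]))
E
```

```text
[ 0.40568845 -0.3459737   0.00621072] [-179.48535668    0.20188933  149.78783125] 12.9 [-0.61125485  1.94033435  5.58977163]
t 12.9 at [ 0.4057 -0.346   0.0062] yaw 149.79 shift cm [ 5.99 36.77] turn -0.708 target [0.4656 0.0217] 109.2
off -0.26824169934488695
```

servo_tool(moves=[[0,0,1,0],[0,0,4,0],[0,0,8,0],[6,36.8,9.4,-0.12],[6,36.8,9.4,-0.24],[6,36.8,9.4,-0.36],[6,36.8,9.4,-0.48],[6,36.8,9.4,-0.6],[6,36.8,9.4,-0.708],[6,36.8,9.4,-0.708],[6,36.8,9.4,-0.708],[6,36.8,9.4,-0.708],[6,36.8,9.4,-0.708],[6,36.8,9.4,-0.708],[6,36.8,9.4,-0.708],[6,36.8,9.4,-0.708]])

```text
time: 14.23
ee_pos: [0.4652, 0.022, 0.0996]
tcp_rot: [-179.5, 0.1, 109.2]
wrist_force: [0.1, 0.1, -0.6]
opening: 0.0188
grasp_force: 19.7
```

```bash
python3 - <<'E'
from h import *
snap('w9');go('red',-.3);go('red',-.3)
o=get_obs();x,y,z=o['ee_pos']; print(carpose('w9',x,y,o['tcp_rot'][2],z-.0062+.01,'red'),o['opening'],o['grasp_force'])
for u,d in deck('w9',*A0,lo=0): print(u,np.mean([x for p in d for x in p]).round(2) if d else 0)
E
```

```text
t 14.2833 at [0.4652 0.0215 0.0995] yaw 109.18 shift cm [0.03 0.05] turn 0.0 target [0.4655 0.022 ] 109.2
t 14.2833 at [0.4652 0.0215 0.0995] yaw 109.18 shift cm [0.03 0.05] turn 0.0 target [0.4655 0.022 ] 109.2
[-19.36, 0.86, 6.93, 41.61, 17.55] 0.018541209896193338 19.673994183540344
0 0.85
15 0.83
30 0.9
45 0.85
```

servo_tool(moves=[[0.03,0.04,-2,0],[0.03,0.04,-4,0],[0.03,0.04,-4.8,0],[0.03,0.04,-5.1,0],[0.03,0.04,-5.3,0],[0.03,0.04,-5.3,0],[0.03,0.04,-5.3,0],[0.03,0.04,-5.3,0],[0.03,0.04,-5.3,0]])

```text
time: 15.03
ee_pos: [0.466, 0.0227, 0.047]
tcp_rot: [-179.5, 0.1, 109.2]
wrist_force: [0.6, 0.3, 0.0]
opening: 0.0185
grasp_force: 19.7
```

```bash
python3 -c "
from h import *
go('red',-.3)"
```

```text
t 15.0333 at [0.466  0.0227 0.047 ] yaw 109.22 shift cm [-0.05 -0.07] turn -0.0 target [0.4655 0.022 ] 109.2
```

servo_tool(moves=[[-0.03,-0.05,-0.06,0],[-0.03,-0.05,-0.06,0],[-0.03,-0.05,-0.06,0],[-0.03,-0.05,-0.06,0]])

```text
time: 15.37
ee_pos: [0.4653, 0.0222, 0.0457]
tcp_rot: [-179.5, 0.1, 109.2]
wrist_force: [-1.1, -0.2, -0.0]
opening: 0.0187
grasp_force: 19.7
```

servo_tool(moves=[[0,0,0,0],[0,0,0,0],[0,0,0,0],[0,0,0.5,0],[0,0,2,0],[0,0,5,0],[0,0,6,0],[0,0,6,0]], claw=0.6)

```text
time: 16.03
ee_pos: [0.4669, 0.0223, 0.1089]
tcp_rot: [-179.8, 0.2, 109.2]
wrist_force: [0.8, -0.5, 0.2]
opening: 0.0343
grasp_force: 0.0
```

```bash
cat >> h.py <<'E'
def prof(v,x,y,a,z,w=6):
    t=rect(v,x,y,a,z,90,50,2).astype(float)[50-2*w:50+2*w]; m=np.median(t,0)
    print(v,' '.join(f"{u/2-45:.0f}:{int(q[2])},{int(q[1])},{int(q[0])}" for u,q in enumerate(m) if (22<abs(u/2-45)<34 and u%2==0)))
E
python3 - <<'E'
from h import *
snap('w10');go('red',-.3)
t=fr(*A0,-31,0); print(carpose('w10',*t,A0[2],.0495,'red')); prof('w10',*t,A0[2],.0495)
for u,d in deck('w10',*A0,lo=0): print(u,np.mean([x for p in d for x in p]).round(2) if d else 0)
# sand on the board from w6 w8 w1 w2
for v in('w1','w2','w6','w8','w9','w10'):
    prof(v,.3808,-.216,47.7,.01,4)
E
```

```text
t 16.0833 at [0.4662 0.0222 0.1071] yaw 109.22 shift cm [-0.07 -0.02] turn -0.0 target [0.4655 0.022 ] 109.2
[-11.92, 1.83, 0.0, 27.83, 16.67]
w10 -33:74,41,33 -32:89,52,42 -31:86,65,56 -30:113,100,91 -29:142,131,122 -28:137,129,120 -27:124,120,111 -26:136,54,53 -25:183,40,44 -24:143,42,43 -23:144,47,48 23:228,52,58 24:230,53,57 25:233,52,57 26:230,56,60 27:200,127,122 28:165,155,149 29:130,121,111 30:113,98,79 31:129,103,86 32:159,89,70 33:133,71,56
0 0.88
15 0.82
30 0.95
45 0.88
w1 -33:225,204,172 -32:226,204,171 -31:226,204,170 -30:207,185,154 -29:155,136,116 -28:141,126,105 -27:142,128,110 -26:149,138,123 -25:167,156,133 -24:178,164,127 -23:190,174,136 23:207,189,147 24:209,191,150 25:212,195,152 26:218,199,155 27:216,198,155 28:194,184,154 29:179,167,146 30:193,173,146 31:200,179,148 32:209,186,155 33:220,197,165
w2 -33:227,206,172 -32:227,207,174 -31:229,207,175 -30:230,209,175 -29:231,211,176 -28:232,213,178 -27:227,204,171 -26:206,182,153 -25:182,162,140 -24:177,165,139 -23:190,178,141 23:218,200,156 24:217,199,154 25:217,199,155 26:220,202,157 27:221,203,158 28:209,192,150 2
[... 617 characters left out ...]
,199,161 25:229,209,175 26:228,208,174 27:224,202,169 28:220,196,165 29:216,191,159 30:214,190,159 31:221,200,166 32:220,197,164 33:219,195,163
w9 -33:62,61,62 -32:61,61,63 -31:64,65,65 -30:64,65,65 -29:64,64,65 -28:64,63,64 -27:63,64,63 -26:63,62,64 -25:64,63,64 -24:63,63,64 -23:65,65,64 23:18,20,20 24:15,15,18 25:14,14,22 26:19,24,25 27:21,22,24 28:21,21,23 29:19,19,21 30:17,19,22 31:21,21,22 32:21,21,23 33:18,19,21
w10 -33:24,28,25 -32:27,30,31 -31:31,32,33 -30:28,29,31 -29:28,30,31 -28:31,33,34 -27:33,33,36 -26:34,34,37 -25:34,34,35 -24:31,35,36 -23:33,35,35 23:21,23,23 24:15,18,19 25:15,16,16 26:16,19,17 27:19,19,20 28:18,20,20 29:20,23,23 30:20,19,23 31:18,16,19 32:18,17,20 33:21,21,23
```

Red is placed within about 0.5 mm. Now sand.

servo_tool(moves=[[-8.5,-23.8,0,-0.12],[-8.5,-23.8,0,-0.24],[-8.5,-23.8,0,-0.36],[-8.5,-23.8,0,-0.48],[-8.5,-23.8,0,-0.6],[-8.5,-23.8,0,-0.72],[-8.5,-23.8,0,-0.84],[-8.5,-23.8,-2,-0.96],[-8.5,-23.8,-4,-1.073],[-8.5,-23.8,-4,-1.073],[-8.5,-23.8,-4,-1.073],[-8.5,-23.8,-4,-1.073]], claw=0.45)

```text
time: 17.08
ee_pos: [0.3804, -0.2156, 0.0661]
tcp_rot: [-179.5, 0.1, 48.0]
wrist_force: [-0.1, -0.2, 0.6]
opening: 0.0467
grasp_force: 0.0
```

```bash
python3 - <<'E'
from h import *
snap('w11')
o=get_obs();print(o['ee_pos'],o['tcp_rot'],o['time'],o['opening'])
prof('w11',.3808,-.216,47.7,.01,3)
t=rect('w11',.3808,-.216,47.7,.01,70,50,2)
for u in(-18,-10,12,18): 
    m=np.median(t[:,(u+35)*2-4:(u+35)*2+4],1); print(u,' '.join(f"{25-i/2:.0f}:{int(q[2])},{int(q[0])}" for i,q in enumerate(m) if i%2==0 and abs(25-i/2)<19))
E
```

```text
[ 0.38074251 -0.21578047  0.06656089] [-1.79539569e+02  1.21317910e-01  4.79522145e+01] 17.1333 0.04717419472055097
w11 -33:228,208,175 -32:227,208,175 -31:229,209,175 -30:225,204,171 -29:201,177,150 -28:146,131,111 -27:167,155,133 -26:183,171,137 -25:195,179,139 -24:207,191,148 -23:215,196,154 23:219,201,156 24:220,204,159 25:223,206,159 26:198,182,144 27:163,156,143 28:161,149,134 29:204,180,150 30:205,182,153 31:202,180,150 32:207,183,154 33:223,200,168
-18 18:229,175 17:229,177 16:229,176 15:229,176 14:230,177 13:225,168 12:160,116 11:208,148 10:190,138 9:209,149 8:215,154 7:212,152 6:213,152 5:215,153 4:215,153 3:216,154 2:217,155 1:214,153 0:217,155 -1:216,154 -2:217,155 -3:217,155 -4:214,153 -5:184,134 -6:200,143 -7:134,98 -8:143,108 -9:173,128 -10:220,166 -11:229,177 -12:228,176 -13:228,174 -14:228,175 -15:227,174 -16:228,174 -17:227,174 -18:227,173
-10 18:227,173 17:228,174 16:228,175 15:227,174 14:227,174 13:227,170 12:200,153 11:180,139 10:164,121 9:165,123 8:156,120 7:156,118 6:154,117 5:153,117 4:155,118 3:155,116 2:156,118 1:150,113 0:149,111 -1:150,113 -2:161,121 -3:15
[... 267 characters left out ...]
138 10:150,114 9:96,90 8:98,92 7:96,91 6:99,94 5:93,90 4:91,90 3:98,94 2:98,94 1:98,91 0:103,95 -1:96,91 -2:98,92 -3:92,87 -4:101,94 -5:106,96 -6:148,112 -7:131,96 -8:133,99 -9:146,110 -10:181,135 -11:230,173 -12:228,174 -13:227,173 -14:227,174 -15:226,172 -16:228,175 -17:227,173 -18:226,171
18 18:228,175 17:227,174 16:228,174 15:229,176 14:228,175 13:229,174 12:196,153 11:189,135 10:217,154 9:215,153 8:215,153 7:215,152 6:214,152 5:214,153 4:213,152 3:215,153 2:214,153 1:215,152 0:214,153 -1:217,156 -2:216,154 -3:215,154 -4:216,154 -5:215,154 -6:216,155 -7:189,135 -8:122,93 -9:142,109 -10:170,126 -11:221,168 -12:228,175 -13:227,174 -14:227,174 -15:228,174 -16:227,175 -17:227,173 -18:228,174
```

servo_tool(moves=[[-0.1,0,-4,0],[-0.1,0,-5.7,0],[-0.1,0,-6,0],[-0.1,0,-6,0],[-0.1,0,-6,0],[-0.1,0,-6,0]])

```text
time: 17.63
ee_pos: [0.3804, -0.2163, 0.0076]
tcp_rot: [-179.6, 0.1, 47.8]
wrist_force: [-0.1, 0.4, 0.4]
opening: 0.0471
grasp_force: 0.0
```

servo_tool(moves=[[0,0,0,0],[0,0,0,0],[0,0,0,0],[0,0,0,0],[0,0,0,0],[0,0,0,0]], claw=1)

```text
time: 18.13
ee_pos: [0.3799, -0.2161, 0.0067]
tcp_rot: [-179.6, 0.1, 47.7]
wrist_force: [-0.4, 0.4, 7.0]
opening: 0.0184
grasp_force: 19.6
```

```bash
python3 - <<'E'
from h import *
o=get_obs();print(o['ee_pos'],o['tcp_rot'],o['wrist_force']); go('sand')
d=np.array([.3797,-.2157])-o['ee_pos'][:2];a=np.radians(o['tcp_rot'][2]);print('off',1000*(d@[np.cos(a),np.sin(a)]))
E
```

```text
[ 0.37985382 -0.21610582  0.00673727] [-1.79574866e+02  1.07699177e-01  4.77470001e+01] [-0.44582012  0.43241342  7.02477209]
t 18.1333 at [ 0.3799 -0.2161  0.0067] yaw 47.75 shift cm [12.   16.83] turn 1.311 target [ 0.4998 -0.0478] 122.85
off 0.19695190295142187
```

servo_tool(moves=[[0,0,1,0],[0,0,4,0],[0,0,8,0.1],[12,16.8,9.3,0.22],[12,16.8,9.3,0.34],[12,16.8,9.3,0.46],[12,16.8,9.3,0.58],[12,16.8,9.3,0.7],[12,16.8,9.3,0.82],[12,16.8,9.3,0.94],[12,16.8,9.3,1.06],[12,16.8,9.3,1.18],[12,16.8,9.3,1.3],[12,16.8,9.3,1.311],[12,16.8,9.3,1.311],[12,16.8,9.3,1.311],[12,16.8,9.3,1.311]])

```text
time: 19.55
ee_pos: [0.4993, -0.0479, 0.099]
tcp_rot: [-179.5, 0.1, 122.7]
wrist_force: [-0.4, -0.3, -0.0]
opening: 0.0185
grasp_force: 19.7
```

```bash
python3 - <<'E'
from h import *
snap('w12');go('sand',.2)
o=get_obs();x,y,z=o['ee_pos'];a=o['tcp_rot'][2]
prof('w12',x,y,a,z-.0067+.01,4); prof('w9',*np.load('pics/w9.npy')[0][:2],109.2,np.load('pics/w9.npy')[0][2]+.0038,4)
print(np.mean([x for p in deck('w12',*B0,lo=45,hi=45)[0][1] for x in p]))
E
```

```text
t 19.6 at [ 0.4993 -0.0478  0.0989] yaw 122.73 shift cm [ 0.06 -0.01] turn 0.002 target [ 0.4999 -0.048 ] 122.85
w12 -33:169,165,159 -32:85,87,83 -31:144,144,137 -30:226,222,214 -29:223,220,213 -28:223,220,212 -27:223,221,214 -26:223,221,215 -25:229,227,222 -24:193,188,177 -23:134,125,101 23:193,176,137 24:194,177,139 25:194,177,140 26:198,182,142 27:203,187,146 28:202,186,145 29:162,149,119 30:170,165,153 31:148,133,125 32:137,72,57 33:115,27,28
w9 -33:165,143,133 -32:164,147,134 -31:156,145,135 -30:165,147,135 -29:168,149,137 -28:170,150,137 -27:169,152,140 -26:141,88,83 -25:138,32,35 -24:132,31,33 -23:142,30,34 23:209,46,52 24:213,47,52 25:217,47,52 26:220,46,50 27:190,120,117 28:140,116,113 29:137,135,129 30:88,92,87 31:105,105,98 32:130,110,94 33:158,86,67
1.0
```

```bash
python3 - <<'E'
from h import *
for v,dz in(('w9',.0038),('w12',.0033)):
    p=np.load(f'pics/{v}.npy'); t=rect(v,*p[0][:2],p[1][2],p[0][2]+dz,90,50,4)
    for u in(-20,-16,17,22):
        m=np.median(t[:,(u+45)*4-6:(u+45)*4+6],1); print(v,u,' '.join(f"{25-i/4:.1f}:{int(q[2])},{int(q[1])},{int(q[0])}" for i,q in enumerate(m) if i%2==0 and 7.5<abs(25-i/4)<13))
    m=np.median(t[80:120],0); print(v,'roof',' '.join(f"{i/4-45:.1f}:{int(q[2])},{int(q[0])}" for i,q in enumerate(m) if i%4==0 and abs(i/4-45)<22))
E
```

```text
w9 -20 12.5:33,29,28 12.0:70,63,54 11.5:144,132,111 11.0:106,93,79 10.5:118,69,65 10.0:109,54,55 9.5:57,24,26 9.0:79,15,16 8.5:147,30,36 8.0:151,34,39 -8.0:112,101,96 -8.5:149,138,130 -9.0:139,131,122 -9.5:58,52,50 -10.0:18,19,19 -10.5:13,9,15 -11.0:19,17,20 -11.5:23,22,24 -12.0:25,24,25 -12.5:21,21,23
w9 -16 12.5:19,19,20 12.0:26,20,21 11.5:52,28,26 11.0:100,47,47 10.5:136,61,61 10.0:109,45,47 9.5:56,15,19 9.0:88,22,24 8.5:146,30,35 8.0:152,32,35 -8.0:95,58,55 -8.5:91,69,66 -9.0:62,60,57 -9.5:17,15,15 -10.0:9,10,10 -10.5:16,12,12 -11.0:18,19,17 -11.5:23,24,23 -12.0:26,28,26 -12.5:24,26,25
w9 17 12.5:156,140,117 12.0:154,139,117 11.5:143,118,100 11.0:133,67,60 10.5:145,29,31 10.0:174,35,39 9.5:209,48,50 9.0:194,46,51 8.5:177,44,46 8.0:204,45,50 -8.0:147,46,48 -8.5:146,81,75 -9.0:146,86,74 -9.5:125,82,67 -10.0:137,110,92 -10.5:175,161,135 -11.0:216,192,161 -11.5:212,188,157 -12.0:212,188,157 -12.5:211,189,158
w9 22 12.5:156,140,118 12.0:157,141,119 11.5:152,139,117 11.0:131,101,86 10.5:119,33,33 10.0:177,35,41 9.5:208,47,51 9.0:190,43,49 8.5:152,43,45 8.0:199,45,51 -8.0:155,47,44 -8.5
[... 1809 characters left out ...]
143 -8.5:186,172,144 -9.0:153,111,94 -9.5:145,101,84 -10.0:153,129,109 -10.5:190,170,145 -11.0:223,197,167 -11.5:219,195,165 -12.0:217,193,162 -12.5:218,195,164
w12 roof -21.0:137,98 -20.0:137,98 -19.0:139,99 -18.0:139,99 -17.0:138,98 -16.0:140,101 -15.0:137,98 -14.0:139,99 -13.0:138,100 -12.0:139,99 -11.0:139,100 -10.0:140,100 -9.0:124,89 -8.0:132,92 -7.0:76,69 -6.0:64,63 -5.0:62,62 -4.0:102,75 -3.0:107,77 -2.0:108,77 -1.0:110,79 0.0:109,78 1.0:113,83 2.0:141,103 3.0:190,133 4.0:189,134 5.0:191,136 6.0:193,138 7.0:197,141 8.0:202,144 9.0:200,143 10.0:133,107 11.0:83,84 12.0:85,84 13.0:86,86 14.0:89,89 15.0:122,110 16.0:158,126 17.0:178,128 18.0:172,124 19.0:192,137 20.0:190,136 21.0:192,138
```

```bash
python3 -c "
from h import *
go('sand',1.8)"
```

```text
t 19.6 at [ 0.4993 -0.0478  0.0989] yaw 122.73 shift cm [ 0.15 -0.15] turn 0.002 target [ 0.5008 -0.0493] 122.85
```

servo_tool(moves=[[0.13,-0.15,-2,0],[0.13,-0.15,-4,0],[0.13,-0.15,-4.8,0],[0.13,-0.15,-5.1,0],[0.13,-0.15,-5.2,0],[0.13,-0.15,-5.2,0],[0.13,-0.15,-5.2,0],[0.13,-0.15,-5.2,0],[0.13,-0.15,-5.2,0]])

```text
time: 20.35
ee_pos: [0.501, -0.0493, 0.0475]
tcp_rot: [-179.5, 0.2, 122.9]
wrist_force: [0.3, -0.4, -0.9]
opening: 0.0187
grasp_force: 19.7
```

```bash
python3 -c "
from h import *
go('sand',1.8)"
```

```text
t 20.35 at [ 0.501  -0.0493  0.0475] yaw 122.85 shift cm [-0.03  0.  ] turn -0.0 target [ 0.5008 -0.0493] 122.85
```

servo_tool(moves=[[0,0,-0.08,0],[0,0,-0.08,0],[0,0,-0.08,0],[0,0,-0.08,0]])

```text
time: 20.68
ee_pos: [0.5007, -0.0493, 0.046]
tcp_rot: [-179.5, 0.1, 122.9]
wrist_force: [1.3, -0.3, 0.4]
opening: 0.0185
grasp_force: 19.8
```

servo_tool(moves=[[0,0,0,0],[0,0,0,0],[0,0,0,0],[0,0,0.5,0],[0,0,2,0],[0,0,5,0],[0,0,6,0],[0,0,6,0]], claw=0.6)

```text
time: 21.35
ee_pos: [0.5022, -0.0495, 0.1092]
tcp_rot: [-179.7, 0.3, 122.9]
wrist_force: [-0.6, 0.1, 0.5]
opening: 0.034
grasp_force: 0.0
```

```bash
python3 - <<'E'
from h import *
snap('w13');go('sand',1.8)
t=fr(*B0,31,0); prof('w13',*t,B0[2],.0495,4)
print(np.mean([x for p in deck('w13',*A0,lo=0,hi=0)[0][1] for x in p]))
T=rect('w13',*t,B0[2],.0495,70,50,4)
for u in(-20,18): 
    m=np.median(T[:,(u+35)*4-6:(u+35)*4+6],1); print(u,' '.join(f"{25-i/4:.1f}:{int(q[2])},{int(q[1])},{int(q[0])}" for i,q in enumerate(m) if i%2==0 and 6.5<abs(25-i/4)<13))
E
```

```text
t 21.4 at [ 0.5016 -0.0494  0.1074] yaw 122.86 shift cm [-0.08  0.01] turn -0.0 target [ 0.5008 -0.0493] 122.85
w13 -33:150,146,140 -32:189,182,169 -31:120,104,60 -30:133,108,32 -29:136,112,38 -28:133,110,36 -27:141,118,59 -26:170,152,106 -25:182,168,130 -24:198,182,142 -23:204,186,144 23:218,200,156 24:219,202,159 25:222,207,161 26:218,200,155 27:187,171,135 28:168,154,142 29:153,145,140 30:133,79,67 31:138,73,57 32:96,51,41 33:94,51,41
0.9500000000000002
-20 12.5:88,74,65 12.0:102,95,87 11.5:120,112,98 11.0:149,138,113 10.5:183,167,132 10.0:203,186,144 9.5:200,185,144 9.0:180,168,131 8.5:181,168,130 8.0:199,182,141 7.5:206,188,145 7.0:209,190,148 -7.0:201,184,144 -7.5:175,161,135 -8.0:146,136,126 -8.5:133,124,115 -9.0:110,104,98 -9.5:86,81,78 -10.0:76,66,63 -10.5:79,57,51 -11.0:93,54,43 -11.5:111,58,45 -12.0:132,70,56 -12.5:147,80,65
18 12.5:94,80,74 12.0:102,96,91 11.5:106,100,90 11.0:132,124,104 10.5:168,158,122 10.0:197,181,140 9.5:214,196,151 9.0:218,199,153 8.5:218,198,154 8.0:218,200,155 7.5:214,198,152 7.0:215,196,151 -7.0:214,197,153 -7.5:207,190,148 -8.0:188,173,136 -8.5:177,164,139 -9.0:175,164,151 -9.5:158,150,139 -10.0:130,117,107 -10.5:109,86,78 -11.0:109,65,53 -11.5:121,64,49 -12.0:129,75,60 -12.5:151,94,77
```

Sand is placed within about 0.5 mm. Now wine.

servo_tool(moves=[[5.8,34,0,0.12],[5.8,34,0,0.24],[5.8,34,0,0.36],[5.8,34,0,0.48],[5.8,34,0,0.6],[5.8,34,0,0.72],[5.8,34,0,0.84],[5.8,34,0,0.866],[5.8,34,0,0.866],[5.8,34,-2,0.866],[5.8,34,-4,0.866],[5.8,34,-4,0.866],[5.8,34,-4,0.866],[5.8,34,-4,0.866]], claw=0.45)

```text
time: 22.57
ee_pos: [0.5587, 0.2904, 0.0664]
tcp_rot: [-179.5, 0.1, 172.4]
wrist_force: [0.1, -0.6, 0.0]
opening: 0.0471
grasp_force: 0.0
```

```bash
python3 - <<'E'
from h import *
snap('w14')
o=get_obs();print(o['ee_pos'],o['tcp_rot'],o['q'].round(1),o['time'],o['opening'],o['wrist_force'])
prof('w14',.56,.2905,172.5,.01,3)
t=rect('w14',.56,.2905,172.5,.01,70,50,2)
for u in(-20,-14,14,20): 
    m=np.median(t[:,(u+35)*2-3:(u+35)*2+3],1); print(u,' '.join(f"{25-i/2:.0f}:{int(q[2])},{int(q[1])}" for i,q in enumerate(m) if i%2==0 and 5<abs(25-i/2)<16))
E
```

```text
[0.55906944 0.29051288 0.06704887] [-179.52944683    0.18710101  172.43939985] [27.7 15.9  4.5 78.7 -0.5 35.2] 22.6167 0.046981098553745 [ 0.2858967  -0.02230609  0.09232566]
w14 -33:235,219,185 -32:235,219,184 -31:235,219,183 -30:236,220,185 -29:236,220,185 -28:237,221,185 -27:239,222,186 -26:223,198,166 -25:139,96,84 -24:93,34,39 -23:91,54,56 23:120,41,50 24:120,40,48 25:120,39,48 26:119,39,48 27:119,59,64 28:150,133,129 29:125,118,114 30:140,129,113 31:161,144,120 32:199,176,148 33:236,218,182
-20 15:234,214 14:217,196 13:216,190 12:176,157 11:151,134 10:151,135 9:150,134 8:109,89 7:49,25 6:77,25 -6:100,32 -7:105,36 -8:98,31 -9:83,49 -10:117,99 -11:189,167 -12:215,192 -13:214,190 -14:218,192 -15:217,194
-14 15:151,135 14:152,136 13:154,138 12:153,137 11:155,138 10:154,138 9:137,118 8:103,75 7:51,34 6:65,17 -6:102,33 -7:104,33 -8:100,32 -9:74,43 -10:111,91 -11:149,114 -12:217,197 -13:213,189 -14:213,190 -15:214,190
14 15:153,137 14:152,135 13:152,136 12:153,136 11:154,135 10:154,137 9:148,131 8:107,73 7:106,30 6:118,42 -6:118,38 -7:117,38 -8:118,39 -9:118,37 -10:122,54 -11:174,144 -12:208,188 -13:207,185 -14:208,185 -15:214,190
20 15:216,194 14:151,134 13:152,136 12:154,137 11:153,137 10:154,138 9:140,124 8:118,58 7:105,33 6:98,41 -6:117,38 -7:117,40 -8:113,37 -9:97,40 -10:112,40 -11:131,99 -12:204,182 -13:211,188 -14:212,187 -15:230,211
```

servo_tool(moves=[[0.03,0.2,-4,0],[0.03,0.2,-5.7,0],[0.03,0.2,-6.05,0],[0.03,0.2,-6.05,0],[0.03,0.2,-6.05,0],[0.03,0.2,-6.05,0]])

```text
time: 23.12
ee_pos: [0.5601, 0.2931, 0.0078]
tcp_rot: [-179.6, 0.3, 172.5]
wrist_force: [-0.1, -0.1, -0.3]
opening: 0.0471
grasp_force: 0.0
```

servo_tool(moves=[[0,0,0,0],[0,0,0,0],[0,0,0,0],[0,0,0,0],[0,0,0,0],[0,0,0,0]], claw=1)

```text
time: 23.62
ee_pos: [0.5595, 0.293, 0.0067]
tcp_rot: [-179.5, 0.2, 172.5]
wrist_force: [-0.1, 0.0, 5.9]
opening: 0.0186
grasp_force: 19.7
```

```bash
python3 - <<'E'
from h import *
o=get_obs();print(o['ee_pos'],o['tcp_rot'],o['wrist_force']); go('wine')
d=np.array([.5597,.2926])-o['ee_pos'][:2];a=np.radians(o['tcp_rot'][2]);print('off',1000*(d@[np.cos(a),np.sin(a)]))
E
```

```text
[0.55946834 0.29299897 0.00669558] [-179.54843134    0.21616471  172.47515652] [-0.14721301  0.03665459  5.89806013]
t 23.6167 at [0.5595 0.293  0.0067] yaw 172.48 shift cm [-11.42 -21.27] turn -1.104 target [0.4452 0.0803] 109.2
off -0.28191531861196545
```

servo_tool(moves=[[0,0,1,0],[0,0,4,0],[0,0,8,-0.1],[-11.4,-21.2,9.3,-0.22],[-11.4,-21.2,9.3,-0.34],[-11.4,-21.2,9.3,-0.46],[-11.4,-21.2,9.3,-0.58],[-11.4,-21.2,9.3,-0.7],[-11.4,-21.2,9.3,-0.82],[-11.4,-21.2,9.3,-0.94],[-11.4,-21.2,9.3,-1.06],[-11.4,-21.2,9.3,-1.104],[-11.4,-21.2,9.3,-1.104],[-11.4,-21.2,9.3,-1.104],[-11.4,-21.2,9.3,-1.104]])

```text
time: 24.87
ee_pos: [0.445, 0.0808, 0.0987]
tcp_rot: [-179.5, 0.1, 109.3]
wrist_force: [0.5, -0.2, -0.5]
opening: 0.0182
grasp_force: 19.8
```

```bash
python3 - <<'E'
from h import *
snap('w15')
p=np.load('pics/w15.npy'); prof('w15',*p[0][:2],p[1][2],p[0][2]+.0033,4)
go('wine',-.3);go('wine',1.5);print(get_obs()['grasp_force'])
E
```

```text
w15 -33:226,52,57 -32:227,52,57 -31:227,52,57 -30:228,52,57 -29:228,52,57 -28:236,54,59 -27:193,45,49 -26:78,24,30 -25:76,26,30 -24:76,24,31 -23:75,24,29 23:113,38,46 24:115,40,47 25:117,36,44 26:131,84,85 27:144,139,134 28:215,210,205 29:152,123,102 30:165,102,80 31:166,121,101 32:165,133,106 33:168,139,116
t 24.9167 at [0.4449 0.0808 0.0986] yaw 109.33 shift cm [ 0.02 -0.03] turn -0.002 target [0.4451 0.0806] 109.2
t 24.9167 at [0.4449 0.0808 0.0986] yaw 109.33 shift cm [ 0.08 -0.2 ] turn -0.002 target [0.4457 0.0789] 109.2
19.764989018440247
```

servo_tool(moves=[[0,0,-2,0],[0,0,-4,0],[0,0,-4.8,0],[0,0,-5.1,0],[0,0,-5.15,0],[0,0,-5.15,0],[0,0,-5.15,0],[0,0,-5.15,0],[0,0,-5.15,0]])

```text
time: 25.67
ee_pos: [0.4453, 0.0808, 0.0476]
tcp_rot: [-179.5, 0.1, 109.2]
wrist_force: [0.9, 0.4, 0.3]
opening: 0.0185
grasp_force: 19.8
```

```bash
python3 -c "
from h import *
go('wine',-.7)"
```

```text
t 25.6667 at [0.4453 0.0808 0.0476] yaw 109.23 shift cm [-0.03  0.02] turn -0.001 target [0.445 0.081] 109.2
```

servo_tool(moves=[[0,0,-0.1,0],[0,0,-0.1,0],[0,0,-0.1,0],[0,0,-0.1,0]])

```text
time: 26.0
ee_pos: [0.4449, 0.0807, 0.046]
tcp_rot: [-179.5, 0.1, 109.2]
wrist_force: [0.0, -0.6, 0.1]
opening: 0.0184
grasp_force: 19.8
```

servo_tool(moves=[[0,0,0,0],[0,0,0,0],[0,0,0,0],[0,0,0.5,0],[0,0,2,0],[0,0,5,0],[0,0,8,0],[0,0,12,0],[0,0,12,0],[0,0,12,0],[0,0,12,0]], claw=0.6)

```text
time: 26.92
ee_pos: [0.4449, 0.0807, 0.166]
tcp_rot: [-179.5, 0.1, 109.2]
wrist_force: [-0.1, -1.3, -0.5]
opening: 0.0343
grasp_force: 0.0
```

servo_tool(moves=[[-1,-12,0,0],[-1,-12,0,0],[-1,-12,0,0],[-1,-12,0,0],[-1,-12,0,0],[-1,-12,0,0]])

```text
time: 27.42
ee_pos: [0.4345, -0.0392, 0.165]
tcp_rot: [-179.4, 0.1, 109.2]
wrist_force: [0.0, 0.4, 0.8]
opening: 0.0339
grasp_force: 0.0
```

```bash
python3 - <<'E'
from h import *
snap('w16');o=get_obs();print(o['ee_pos'],o['time'])
for n,(f,u) in SL.items():
    t=fr(*f,u,0); print(n); prof('w16',*t,f[2],.0495,4)
    T=rect('w16',*t,f[2],.0495,70,50,4)
    for s in(-20,18):
        m=np.median(T[:,(s+35)*4-6:(s+35)*4+6],1); print(' ',s,' '.join(f"{25-i/4:.0f}:{int(q[2])},{int(q[1])},{int(q[0])}" for i,q in enumerate(m) if i%4==0 and 5<abs(25-i/4)<14))
E
```

```text
[ 0.43460272 -0.03872137  0.16517368] 27.4667
wine
w16 -33:95,52,42 -32:109,57,46 -31:96,51,43 -30:94,63,56 -29:124,115,112 -28:125,113,113 -27:94,46,51 -26:103,30,40 -25:97,36,43 -24:75,46,49 -23:57,54,52 23:136,41,52 24:136,51,58 25:171,134,134 26:163,141,134 27:147,83,69 28:136,115,105 29:184,178,167 30:179,170,160 31:170,163,157 32:166,161,154 33:119,116,110
  -20 13:89,84,79 12:63,47,46 11:63,36,38 10:62,41,41 9:47,28,30 8:83,36,40 7:108,38,45 6:111,43,47 -6:103,46,49 -7:124,100,99 -8:147,138,132 -9:143,103,91 -10:126,80,66 -11:126,88,71 -12:189,144,120 -13:170,148,125
  18 13:103,98,92 12:76,45,49 11:99,34,41 10:134,45,56 9:126,48,56 8:136,46,55 7:136,46,55 6:134,44,54 -6:128,41,52 -7:117,41,49 -8:144,132,123 -9:126,86,77 -10:113,61,48 -11:119,76,60 -12:203,168,139 -13:180,161,136
red
w16 -33:154,132,115 -32:171,154,136 -31:150,130,114 -30:117,94,83 -29:111,85,76 -28:125,96,89 -27:145,104,100 -26:183,59,62 -25:202,44,47 -24:161,45,48 -23:92,51,50 23:225,54,59 24:229,53,59 25:233,53,58 26:212,74,77 27:155,142,136 28:123,108,101 29:95,52,42 30:109,57,46 31:96,51,43 32:94,63,56 33
[... 1286 characters left out ...]
34,34,37 -31:31,32,35 -30:32,34,35 -29:33,34,36 -28:33,34,35 -27:33,34,36 -26:32,34,38 -25:32,31,34 -24:31,29,31 -23:26,28,29 23:233,230,226 24:235,233,227 25:237,235,230 26:239,237,232 27:226,224,218 28:178,174,165 29:169,156,149 30:184,179,169 31:146,131,105 32:142,119,47 33:145,120,39
  -20 13:36,38,38 12:32,31,35 11:33,33,38 10:29,31,33 9:29,25,28 8:32,36,35 7:25,31,29 6:27,27,31 -6:31,34,34 -7:35,37,37 -8:34,35,36 -9:34,34,36 -10:36,38,39 -11:32,35,36 -12:33,34,35 -13:35,32,33
  18 13:45,44,48 12:30,31,32 11:32,34,35 10:35,36,38 9:34,34,36 8:34,34,33 7:38,39,38 6:30,31,36 -6:232,230,225 -7:238,236,231 -8:192,191,185 -9:101,96,91 -10:79,47,37 -11:106,62,48 -12:160,122,100 -13:151,130,110
```

```bash
python3 -c "
from workcell import *
print(job_done())"
```

```text
the job is handed in; nothing more can be done
None
```

All four cars are loaded in the order wine, red, sand, silver from the buffer stop, each measured within about 1.5 mm of its half-deck centre; the job was handed in at 27.5 s, and no score came back.

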